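# Load gearbox shafts into the V-block cradle and lock them down

## Task

Draw the cradle's locking bolt fully back, lift the hold-down frame and lay every steel shaft from the bench in the V-notches, one to a lane and any lane you like, thick journal in the low far rail and thin journal in the high near rail so that each sits level. When all of them are seated, swing the frame fully down over them and then push the bolt fully home again over the frame's arm. Leave the other things on the bench where they are.

Things in the scene. Friction and masses are not known exactly. Their poses are not given: they have to be found in the camera images.
- cradle: V-block cradle fixed to the bench: base plate 8 mm thick from x = -70 to 115, y = -155 to 155 mm, origin on the bench, x away from the robot at yaw 0, z up. Two grey rails along y, each with four 90 degree V-notches, 54 mm apart. Frame hinge posts at x = 98, y = +-132 mm, 80 mm tall; block under the bolt at x = -20, y = 190 mm, 82 mm tall.
- far_rail (a point): bottom of the notches of the far, low rail, at its middle (cradle x = 50, z = 32 mm); rail 16 mm thick, notches at cradle y = -81, -27, 27, 81 mm, teeth between them up to z = 59 mm. Takes the thick journals.
- near_rail (a point): the same for the near rail (cradle x = -50, z = 39 mm), 7 mm higher than the far one, teeth up to z = 66 mm. Takes the thin journals.
- lane1 (a point): where the mid-body point of a properly seated shaft comes to lie in lane 1 of the cradle (47.6 mm above the bench, midway between the rails, y = -81 mm); axes as the cradle's
- lane2 (a point): where the mid-body point of a properly seated shaft comes to lie in lane 2 of the cradle (47.6 mm above the bench, midway between the rails, y = -27 mm); axes as the cradle's
- lane3 (a point): where the mid-body point of a properly seated shaft comes to lie in lane 3 of the cradle (47.6 mm above the bench, midway between the rails, y = 27 mm); axes as the cradle's
- lane4 (a point): where the mid-body point of a properly seated shaft comes to lie in lane 4 of the cradle (47.6 mm above the bench, midway between the rails, y = 81 mm); axes as the cradle's
- shaft1: steel shaft, 134 mm long, about 0.42 kg: square body 24 x 24 mm, 70 mm long, with a thick round journal (22 mm diameter, 32 mm long) at its +x end and a thin one (12 mm diameter, 32 mm long) at its -x end. Origin on the axis at mid-body; x along the axis, towards the thick journal. All shafts are alike. May be absent.
- shaft2: steel shaft, 134 mm long, about 0.42 kg: square body 24 x 24 mm, 70 mm long, with a thick round journal (22 mm diameter, 32 mm long) at its +x end and a thin one (12 mm diameter, 32 mm long) at its -x end. Origin on the axis at mid-body; x along the axis, towards the thick journal. All shafts are alike. May be absent.
- shaft3: steel shaft, 134 mm long, about 0.42 kg: square body 24 x 24 mm, 70 mm long, with a thick round journal (22 mm diameter, 32 mm long) at its +x end and a thin one (12 mm diameter, 32 mm long) at its -x end. Origin on the axis at mid-body; x along the axis, towards the thick journal. All shafts are alike. May be absent.
- shaft4: steel shaft, 134 mm long, about 0.42 kg: square body 24 x 24 mm, 70 mm long, with a thick round journal (22 mm diameter, 32 mm long) at its +x end and a thin one (12 mm diameter, 32 mm long) at its -x end. Origin on the axis at mid-body; x along the axis, towards the thick journal. All shafts are alike. May be absent.
- bail (a joint): angle of the hold-down frame in rad: 0 = down over the shafts, grows as it is lifted to the far side, to 1.85 (leaning back). Stiff hinge: stays where left. A frame of 12 mm round bar: two side arms at cradle y = +-148 mm, 128 mm long, and a cross bar 98 mm from the hinge, over the middle of the shafts when down.
- hinge (a point): middle of the frame's hinge line, which runs along the cradle's y (cradle x = 98, z = 76 mm)
- bail_handle (a point): middle of the frame's black grip: a round bar 14 mm thick, 84 mm long along the cradle's y, standing on two posts (at y = +-34 mm) 42 mm above the cross bar. With the frame down it is 98 mm nearer the robot than the hinge and 42 mm above it; x and z of this point turn with the frame.
- bolt (a joint): travel of the locking bolt in m: 0 = drawn back, 0.03 = shot home over the frame's side arm; it slides along the cradle's -y and stays where it is left (about 2 N)
- bolt_knob (a point): middle of the bolt's upright black knob: 16 mm thick, 28 mm tall, its top 14 mm above this point; it stands 114 mm above the bench, 20 mm on the near side of the cradle's middle, at cradle y = 200 mm when drawn back and 170 mm when shot
- spray: bystander, to be left alone: a spray can, 60 mm across, 170 mm tall
- tape: bystander, to be left alone: a roll of tape lying flat, 100 mm across, 24 mm high
- gear_small: bystander, to be left alone: a small gear wheel lying flat, 44 mm across, 18 mm high
- gear_big: bystander, to be left alone: a gear wheel lying flat, 64 mm across, 21 mm high
- driver: bystander, to be left alone: a screwdriver lying on the bench
- spanner: bystander, to be left alone: a spanner lying on the bench
Mind the look-alikes: they are no part of the job. Leave any turquoise or yellow look-alike of the shaft3 alone. What is shaped like the shaft4 but pink or turquoise is not meant.

How it is judged (in metres and radians):
On the way, in this order (a step that is already met when the one before it is completed fails the run):
1. the bolt is drawn back (value of joint bolt below 0.006 m), for 0.1 s.
2. all shafts present rest level in the V-notches (z of shaft1 in the frame of cradle between 0.0436 and 0.0516 m and x of shaft1 in the frame of cradle between -0.012 and 0.012 m and y of shaft1 in the frame of cradle between -0.09 and 0.09 m and angle between shaft1's own x axis and vertical between 1.5208 and 1.6208 rad and angle between the x axis of each of shaft1, shaft2, shaft3, shaft4 and the x axis of cradle, either way round below 0.07 rad and z of shaft2 in the frame of cradle between 0.0436 and 0.0516 m and x of shaft2 in the frame of cradle between -0.012 and 0.012 m and y of shaft2 in the frame of cradle between -0.09 and 0.09 m and angle between shaft2's own x axis and vertical between 1.5208 and 1.6208 rad and z of shaft3 in the frame of cradle between 0.0436 and 0.0516 m and x of shaft3 in the frame of cradle between -0.012 and 0.012 m and y of shaft3 in the frame of cradle between -0.09 and 0.09 m and angle between shaft3's own x axis and vertical between 1.5208 and 1.6208 rad and z of shaft4 in the frame of cradle between 0.0436 and 0.0516 m and x of shaft4 in the frame of cradle between -0.012 and 0.012 m and y of shaft4 in the frame of cradle between -0.09 and 0.09 m and angle between shaft4's own x axis and vertical between 1.5208 and 1.6208 rad), for 0.3 s.
3. the hold-down frame is fully down over the seated shafts (all of step 2 and value of joint bail below 0.08 rad), for 0.2 s.
4. the bolt is shot home again with the frame down (value of joint bail below 0.08 rad and value of joint bolt above 0.025 m), for 0.2 s.
At the end, for the whole second after the job is handed in: Every shaft present lies at rest in the cradle: mid-body 43.6 to 51.6 mm above the bench, within 12 mm of midway between the rails, level within 0.05 rad, parallel to the lanes within 0.07 rad; frame within 0.08 rad of fully down; bolt at 25 mm of its 30 mm travel or more (all of step 2 and all of step 4 and linear speed of each of shaft1, shaft2, shaft3, shaft4 below 0.02 m/s); the robot touches nothing.
It fails at once if the frame is lifted while the bolt still holds it (value of joint bolt above 0.015 m and value of joint bail above 0.25 rad).
It fails at once if a bystander is moved more than 8 cm or the spray can is knocked over (distance of any of spray, tape, gear_small, gear_big, driver, spanner from where it was at the start of the episode above 0.08 m or angle between spray's own z axis and vertical above 0.6 rad).
Of shaft1, shaft2, shaft3, shaft4 only 2 to 4 are there at a start; the rules pass over those that are not, and their reading is None.
At some moment in a run one of shaft1, shaft2, shaft3, shaft4 may be knocked a few centimetres aside while the robot is not near it.
Once in a run the grip may slacken for a moment while it holds something.
It also fails if it takes over 210 s, if anything falls off the work surface, if the arm or the gripper's body presses on something with over 40 N, if the wrist force passes 120 N, or if a joint passes its speed limit or range.

## Robot

A 6-joint arm with a two-finger parallel gripper is mounted at the origin on the work surface. World frame = base frame: x ahead of the robot, y to its left, z up, the work surface at z = 0. Lengths are in m, angles in degrees, forces in N, time in s.
With the tool pointing down it reaches from about 0.3 to 1 m from the base axis. Payload 5.1 kg.
Tool frame: the origin (TCP) lies at the very end of the fingers, on their centre line; the grasp point (between the pads) lies 19 mm behind it; y points along the fingers, x is the direction in which the jaws open and shut, and the axes are right-handed (so a half turn about y gives the same grasp; the last joint's range is limited). The gripper opens to 95 mm and grips with 3 to 60 N. Pads are 20 mm wide; open, the fingers measure 119 mm over their backs; the gripper's body (75 mm by 180 mm) begins 59 mm behind the grasp point.
Start: joints at [-73.545, 7.093, 94.555, -0, 78.352, -4.733], TCP at [0.235, -0.606, 0.215] pointing down, gripper open.
Joint ranges: [-149.61, 149.61], [-58.7, 133.49], [1.44, 155.28], [-77.14, 257.14], [18.33, 153.61], [-166.67, 166.67]. Speed limits (degrees/s): [147.25, 147.25, 180, 180, 180, 180].

## Interface

Orientations are given as a 3x3 rotation matrix whose columns are the frame's x, y, z axes.
In Python, from rig import * gives the robot as it stands.
- The arm moves only by the shell command python3 -m handwheel 'ROWS' [FORCE]. ROWS is JSON, a list of rows, each a list of 5 numbers: the shift along the world's x, y, z in units of 300 mm (1.0 is 300 mm), then the turn about the world's z in units of 120 degrees (1.0 is 120 degrees), then the gripper command: -1 is shut, 1 is fully open, values between are in proportion. A call has 1 to 8 rows; each row is the pose to reach, as a shift and turn from the pose commanded when the call began; what a row does not reach only later rows make up. A row lasts 1/10 s, in which the tool goes at most 50 mm and 8.59 degrees, less where a joint would pass 70% of its speed; a pose out of reach is approached as far as the arm can. A call with a number of a shift or a turn outside -1 to 1 is refused whole. A call with a gripper value outside its range is refused whole. The fingers move at their own pace and stop on an object; FORCE is the grip in N (left out, the last holds). Time passes only in rows, so rows that repeat a pose let the fingers close. It gives the time, the measured TCP pose, the force and the opening at its end, in the units of the state.
- get_state(): the state, without advancing time (a new reading comes with each control period).
- camera(name): name is "scene" or "top" or "wrist"; returns a dict with "frame" (480x640x3 uint8, red, green, blue), "intrinsics" (3x3 intrinsics, pixels), "R" (3x3) and "t" (3): a world point X has camera coordinates R X + t. Camera axes: x right, y down, z forward; pixel columns grow to the right and rows downward; lengths in m; the calibration is good to about 2 mm. A picture is of the moment at which its call begins. There is no depth.
- sign_off(): hands the job in, once; it reports no verdict.
The state is a dict: "time_s": time; "joints": joint angles; "qvel": joint speeds; "joint_efforts": joint torques, N m; "tool_pos": TCP position; "tool_rot": TCP orientation; "force": force on the tool from outside, world axes, zero at the start; "torque": the same for the moment, N m; "width": finger opening in m.
Only numpy, scipy, OpenCV 4.12 (cv2) and the standard library are available. Lean on these libraries where they do the work, as an engineer would, in place of code of your own. Each camera call takes 0.05 s, during which the arm holds its last target.

## Working session

There is one attempt and no reset: what is moved stays moved. The work goes in short steps, Python scripts to look and compute and a shell command to move; the robot and the scene stay as the last step left them, time stands still between calls to the robot, and variables do not carry over. Pictures are saved under pics/ and viewed, and the job is handed in when it is done.

```bash
ls; mkdir -p pics
python3 - <<'E'
from rig import *
import cv2
s=get_state();print(s)
for n in ("scene","top","wrist"):
    c=camera(n);cv2.imwrite(f"pics/a_{n}.png",c["frame"][:,:,::-1]);print(n,c["intrinsics"],c["R"],c["t"])
E
```

```text
pics
{'time_s': 0.0, 'joints': array([-7.35440612e+01,  7.13174364e+00,  9.46335613e+01, -5.97142717e-04,
        7.83499643e+01, -4.73160921e+00]), 'qvel': array([-0.1040845 , -0.04352009, -0.04616134,  0.0280763 ,  0.07019538,
       -0.02690766]), 'joint_efforts': array([-7.85139650e-05, -4.17610502e+01, -3.59928703e+01,  7.74655631e-02,
        4.89665056e-02, -1.86125262e-04]), 'tool_pos': array([ 0.23472548, -0.60546056,  0.2134122 ]), 'tool_rot': array([[ 3.61423332e-01, -5.79695107e-04,  9.32401651e-01],
       [-9.32399674e-01,  1.92652559e-03,  3.61423763e-01],
       [-2.00581123e-03, -9.99997976e-01,  1.55783767e-04]]), 'force': array([ 0.53806903, -0.52750683,  1.19376829]), 'torque': array([-0.00256424,  0.02373043,  0.04367724]), 'width': 0.09517589668589674}
scene [[563.67381006   0.         324.38674799]
 [  0.         563.67381006 241.59430037]
 [  0.           0.           1.        ]] [[ 0.23772701  0.97132155  0.00450758]
 [ 0.82612343 -0.1997452  -0.52689842]
 [-0.51088742  0.1289818  -0.84991631]] [-0.03318548 -0.40219635  1.65182357]
top [[488.52562004   0.         315.24011472]
 [  0.         488.52562004 244.40413991]
 [  0.           0.           1.        ]] [[ 0.02984603 -0.99931116  0.02205496]
 [-0.99545318 -0.0317131  -0.08981788]
 [ 0.09045545 -0.01927397 -0.99571398]] [-0.12561962  0.53350221  1.3159141 ]
wrist [[406.83193613   0.         321.54057811]
 [  0.         406.83193613 243.91329174]
 [  0.           0.           1.        ]] [[ 0.36094532 -0.93258428 -0.00224332]
 [-0.89601316 -0.34745596  0.27646839]
 [-0.25860953 -0.09777993 -0.96102039]] [-0.64885043 -0.03045616  0.39142242]
```

View pics/a_scene.png

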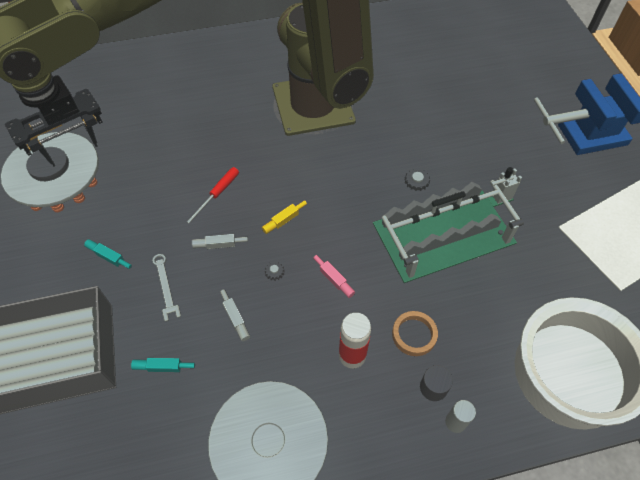

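View pics/a_top.png

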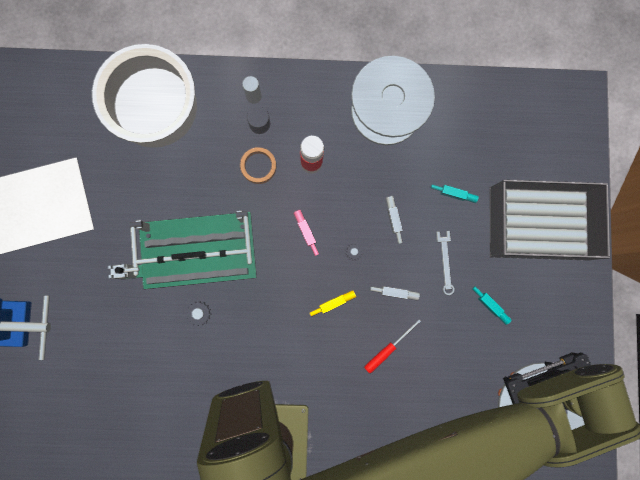

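View pics/a_wrist.png

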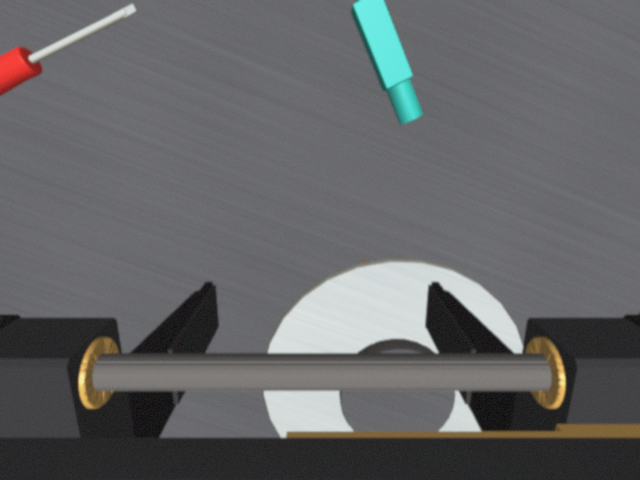

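```bash
cat > h.py <<'E'
from rig import *
import cv2, numpy as np
def crop(name,c,x0,y0,w,h,k):
    im=c["frame"][y0:y0+h,x0:x0+w,::-1]
    cv2.imwrite(f"pics/{name}.png",cv2.resize(im,None,fx=k,fy=k,interpolation=cv2.INTER_CUBIC))
def proj(c,X):
    p=c["R"]@np.asarray(X,float)+c["t"]; p=c["intrinsics"]@p; return p[:2]/p[2]
def back(c,u,v,z):
    d=c["R"].T@np.linalg.inv(c["intrinsics"])@np.array([u,v,1.]); o=-c["R"].T@c["t"]
    return o+d*(z-o[2])/d[2]
E
python3 - <<'E'
from h import *
c=camera("top");crop("b_cr",c,90,190,190,120,4.2);crop("b_sh",c,340,180,120,130,4.5)
d=camera("scene");crop("b_crs",d,360,150,180,140,4.2)
crop("b_shs",d,180,190,90,160,3.7)
E
```

```text
(no output)
```

View pics/b_cr.png

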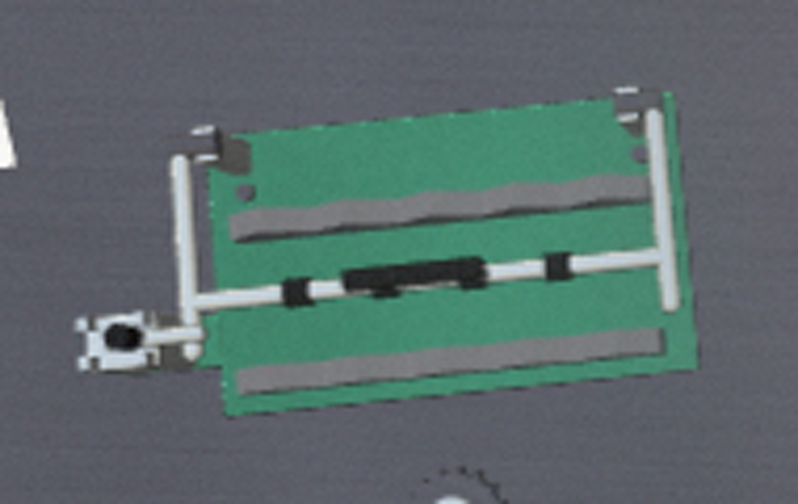

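View pics/b_sh.png

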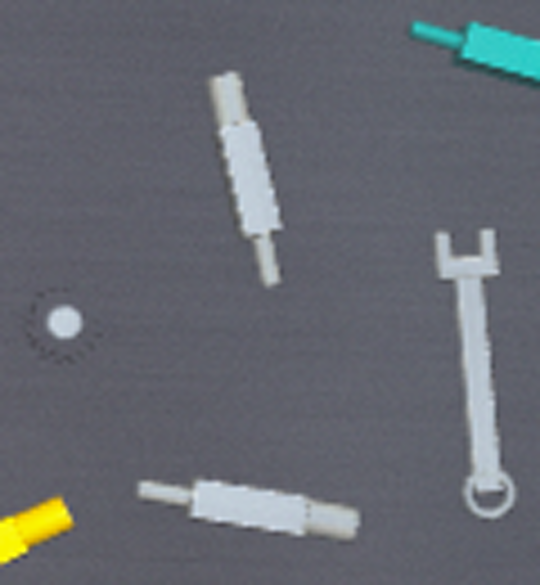

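View pics/b_crs.png

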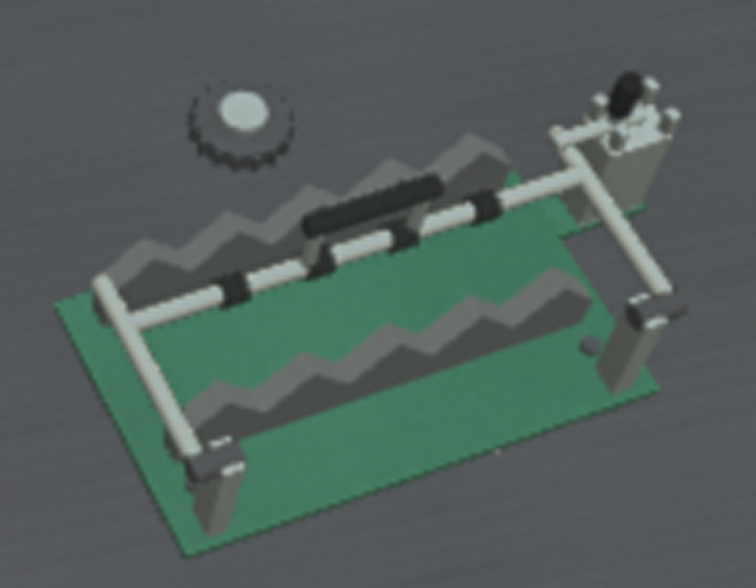

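View pics/b_shs.png

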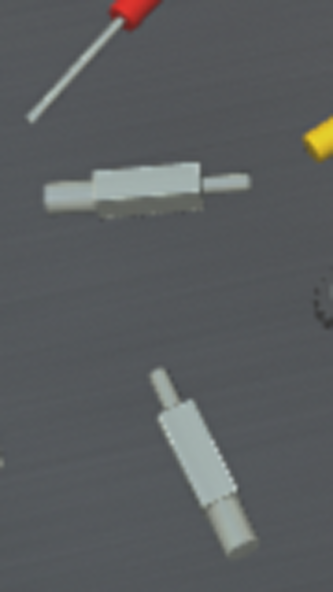

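Run:
```python
from h import *
from scipy.optimize import least_squares
T=camera("top");S=camera("scene")
ob=[(T,90,190,4.2,[((698,368),(-70,-155,8)),((228,415),(-70,155,8)),((672,92),(115,-155,8)),((122,338),(-20,170,125))]),
(S,360,150,4.2,[((55,303),(-70,-155,8)),((187,557),(115,-155,8)),((658,388),(115,155,8)),((626,95),(-20,170,114))])]
def W(p,q):
    c,s=np.cos(p[2]),np.sin(p[2]);q=np.array(q)/1000
    return np.array([p[0]+c*q[0]-s*q[1],p[1]+s*q[0]+c*q[1],q[2]])
def f(p):
    r=[]
    for c,x,y,k,l in ob:
        for (u,v),q in l: r+=list(proj(c,W(p,q))-[x+u/k,y+v/k])
    return r
s=least_squares(f,[.5,.3,0]);print("cradle",s.x,np.degrees(s.x[2]));print(np.round(s.fun.reshape(-1,2),1).tolist())
def sh(l):
    ob2=l
    def g(p):
        r=[]
        for c,x,y,k,(a,b) in ob2:
            for sg,(u,v) in ((67,a),(-67,b)): r+=list(proj(c,W(p,(sg,0,12)))-[x+u/k,y+v/k])
        return r
    best=min((least_squares(g,[.5,-.1,a]) for a in (0,2,-2)),key=lambda s:s.cost)
    print("shaft",best.x,np.degrees(best.x[2]),np.round(best.fun,1))
sh([(T,340,180,4.5,((226,73),(272,285))),(S,180,190,3.7,((240,548),(157,372)))])
sh([(T,340,180,4.5,((357,522),(138,488))),(S,180,190,3.7,((45,196),(248,182)))])
for n,u,v,z in(("spray",312,145,.17),("gear_s",354,252,.018),("gear_b",198,314,.021),("pinkA",297,213,.02),("pinkB",316,254,.01),("spanTop",443,233,.005),("yel",335,303,.02)):print(n,back(T,u,v,z).round(3))
print(np.degrees(np.arctan2(.3614,-.9324)))
```

```text
cradle [0.49164608 0.2147861  0.13132944] 7.524622578762296
[[-0.5, -0.4], [-1.6, -0.1], [-0.3, -0.7], [0.8, -1.1], [-0.3, -0.8], [-0.1, -0.7], [1.0, -0.6], [-2.6, 0.5]]
shaft [ 0.61428595 -0.33031046  0.23449152] 13.435374218503323 [-0.4  0.5 -0.2 -0.1 -0.2  0.4 -0.2 -0. ]
shaft [ 0.41277208 -0.33276059 -1.70938571] -97.9405866132686 [-0.6  0.4  0.2 -0.3 -0.1  0.5 -0.2 -0.3]
spray [ 0.773 -0.091  0.17 ]
gear_s [ 0.52  -0.217  0.018]
gear_b [0.338 0.202 0.021]
pinkA [ 0.623 -0.056  0.02 ]
pinkB [ 0.512 -0.112  0.01 ]
spanTop [ 0.583 -0.467  0.005]
yel [ 0.379 -0.168  0.02 ]
158.81357507700528
```

```bash
cat >> h.py <<'E'
CR=[0.4916,0.2148,0.1313]
def W(q,p=None):
    p=CR if p is None else p
    c,s=np.cos(p[2]),np.sin(p[2]);q=np.array(q)/1000
    return np.array([p[0]+c*q[0]-s*q[1],p[1]+s*q[0]+c*q[1],q[2]])
E
python3 - <<'E'
from h import *
pts=[(-20,170,128),(-20,170,100),(0,42,118),(0,-42,118),(98,148,76),(98,-148,76),(-30,148,76),(-30,-148,76),(0,-148,76),(0,148,76)]+[(50-0,y,59) for y in(-108,-54,0,54,108)]+[(-50,y,66) for y in(-108,-54,0,54,108)]
for n,(x,y,w,h) in(("top",(90,190,190,120)),("scene",(360,150,180,140))):
    c=camera(n);im=cv2.resize(c["frame"][y:y+h,x:x+w,::-1],None,fx=4.2,fy=4.2,interpolation=cv2.INTER_CUBIC)
    for q in pts:
        u=(proj(c,W(q))-[x,y])*4.2+1.6; cv2.circle(im,tuple(int(i) for i in u),3,(0,0,255),-1)
    cv2.imwrite(f"pics/c_{n}.png",im)
E
```

```text
(no output)
```

View pics/c_top.png

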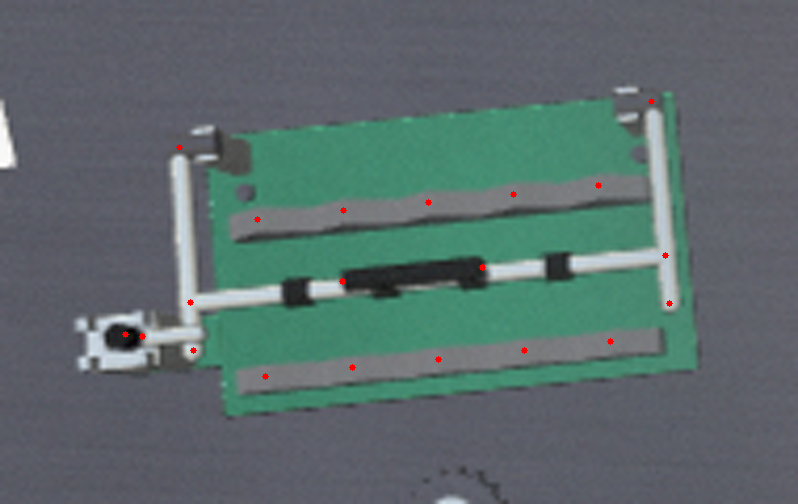

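View pics/c_scene.png

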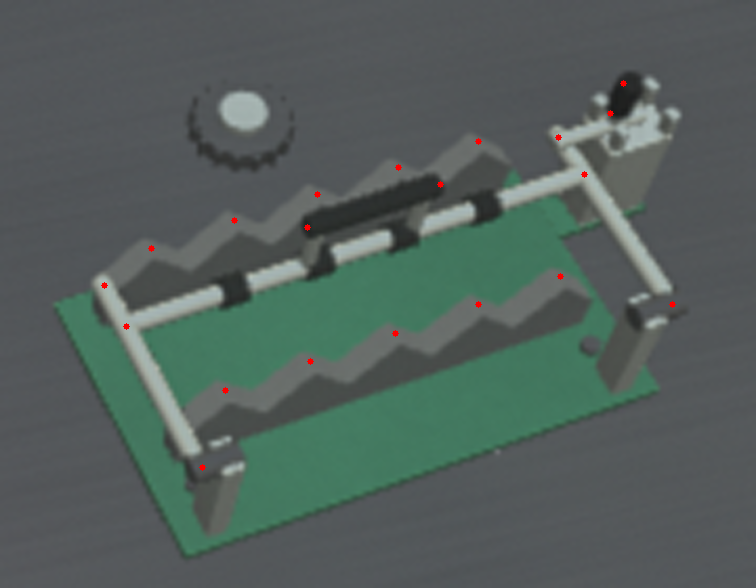

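```bash
python3 -m handwheel '[[0.715,1,0,-0.114,0.1],[0.715,1,0,-0.114,0.1],[0.715,1,0,-0.114,0.1],[0.715,1,0,-0.114,0.1],[0.715,1,0,-0.114,0.1],[0.715,1,0,-0.114,0.1],[0.715,1,0,-0.114,0.1],[0.715,1,0,-0.114,0.1]]'; python3 -m handwheel '[[0,1,0,0,0.1],[0,1,0,0,0.1],[0,1,0,0,0.1],[0,1,0,0,0.1],[0,1,0,0,0.1],[0,1,0,0,0.1],[0,1,0,0,0.1]]'; python3 -m handwheel '[[0,1,0,0,0.1],[0,1,0,0,0.1],[0,1,0,0,0.1],[0,1,0,0,0.1],[0,1,0,0,0.1],[0,1,0,0,0.1],[0,1,0,0,0.1]]'
```

```text
time_s: 1.25
tool_pos: [0.4512, -0.3028, 0.215]
tool_rot: [[0.134, 0.001, 0.991], [-0.991, 0.0, 0.134], [-0.0, -1.0, 0.001]]
force: [-0.8, -0.7, -0.8]
width: 0.0523
time_s: 1.95
tool_pos: [0.449, -0.0012, 0.215]
tool_rot: [[0.139, 0.001, 0.99], [-0.99, 0.002, 0.139], [-0.001, -1.0, 0.001]]
force: [0.8, -0.6, 0.7]
width: 0.0522
time_s: 2.65
tool_pos: [0.4492, 0.2979, 0.2146]
tool_rot: [[0.136, -0.0, 0.991], [-0.991, 0.001, 0.136], [-0.001, -1.0, -0.0]]
force: [0.1, -0.5, 0.4]
width: 0.0521
```

```bash
python3 -m handwheel '[[0,0.275,0,0,0.1],[0,0.275,0,0,0.1],[0,0.275,0,0,0.1]]'
python3 - <<'E'
from h import *
c=camera("wrist");cv2.imwrite("pics/d_w.png",c["frame"][:,:,::-1])
for q in [(-20,170,128),(-20,170,100),(0,42,118)]:print(proj(c,W(q)).round())
c=camera("top");crop("d_t",c,60,190,220,160,3.6)
E
```

```text
time_s: 2.95
tool_pos: [0.4497, 0.3782, 0.2144]
tool_rot: [[0.133, -0.0, 0.991], [-0.991, 0.0, 0.133], [-0.0, -1.0, -0.0]]
force: [0.5, 0.1, -0.3]
width: 0.0525
[318. 251.]
[318. 240.]
[510. 218.]
```

View pics/d_w.png

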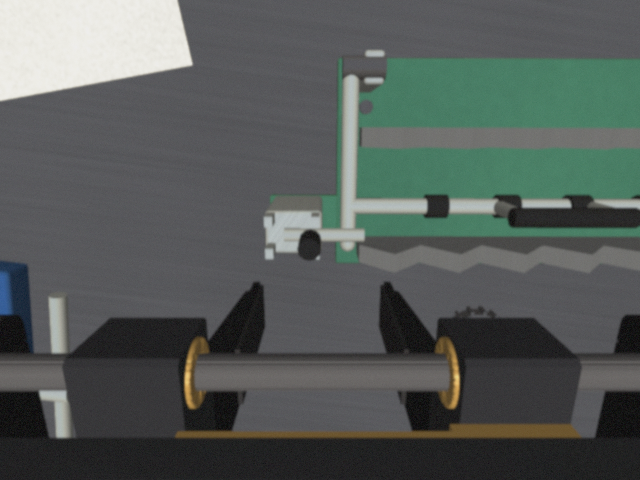

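```bash
python3 -m handwheel '[[-0.005,0.025,-0.357,0,0.1],[-0.005,0.025,-0.357,0,0.1],[-0.005,0.025,-0.357,0,0.1],[-0.005,0.025,-0.357,0,-1],[-0.005,0.025,-0.357,0,-1],[-0.005,0.025,-0.357,0,-1],[-0.005,0.025,-0.357,0,-1]]' 20
```

```text
time_s: 3.75
tool_pos: [0.4494, 0.3847, 0.1104]
tool_rot: [[0.13, 0.004, 0.991], [-0.991, 0.003, 0.13], [-0.002, -1.0, 0.004]]
force: [-0.6, -0.6, 0.0]
width: 0.0256
```

```bash
python3 -m handwheel '[[0,0,0,0,-1],[0,0,0,0,-1],[-0.003,0.025,0,0,-1],[-0.006,0.05,0,0,-1],[-0.009,0.075,0,0,-1],[-0.013,0.1,0,0,-1],[-0.014,0.11,0,0,-1],[-0.014,0.11,0,0,-1]]'
```

```text
time_s: 4.55
tool_pos: [0.4454, 0.4103, 0.1091]
tool_rot: [[0.132, 0.001, 0.991], [-0.991, -0.017, 0.132], [0.017, -1.0, -0.001]]
force: [1.2, -24.3, 15.5]
width: 0.0155
```

```bash
python3 -m handwheel '[[0,-0.01,0,0,-0.1],[0,-0.01,0,0,0.1],[0,-0.01,0,0,0.1],[0,-0.01,0.36,0,0.1],[0,-0.01,0.36,0,0.1],[0,-0.01,0.36,0,0.1]]'
python3 - <<'E'
from h import *
c=camera("wrist");cv2.imwrite("pics/e_w.png",c["frame"][:,:,::-1])
print(proj(c,W((-20,200,128))),proj(c,W((-20,200,100))),get_state()["tool_pos"],get_state()["joints"])
c=camera("top");crop("e_t",c,60,190,220,160,3.6)
print(W((0,0,0)),W((98,0,0)))
E
```

```text
time_s: 5.15
tool_pos: [0.4462, 0.4167, 0.2234]
tool_rot: [[0.132, 0.009, 0.991], [-0.991, 0.008, 0.131], [-0.006, -1.0, 0.01]]
force: [0.2, -0.2, 0.4]
width: 0.0512
[331.78499548 250.56225528] [331.13057654 239.98203472] [0.44567644 0.41627763 0.22193652] [3.79982525e+01 1.46026412e+00 9.98061901e+01 1.28161890e-02
 7.81545955e+01 1.20442633e+02]
[0.4916 0.2148 0.    ] [0.58875647 0.22763046 0.        ]
```

View pics/e_w.png

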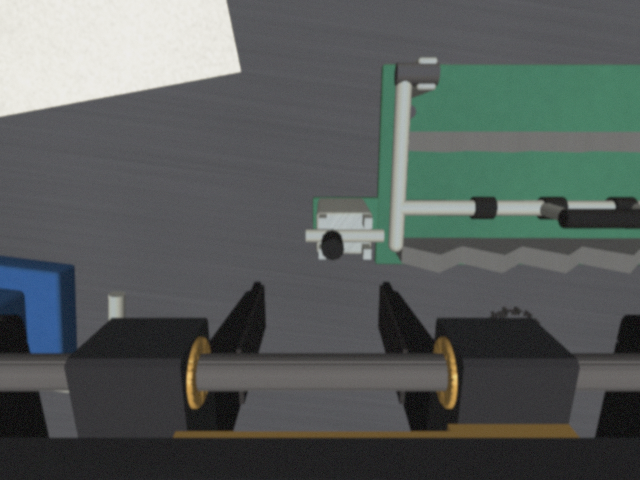

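```bash
python3 -m handwheel '[[0.153,-0.672,0,0.75,0.1],[0.153,-0.672,0,0.75,0.1],[0.153,-0.672,0,0.75,0.1],[0.153,-0.672,0,0.75,0.1],[0.153,-0.672,0,0.75,0.1],[0.153,-0.672,0,0.75,0.1],[0.153,-0.672,0,0.75,0.1],[0.153,-0.672,0,0.75,0.1]]'; python3 -m handwheel '[[0,0,0,0.25,0.1],[0,0,0,0.25,0.1],[0,0,0,0.25,0.1],[0,0,0,0.25,0.1]]'
```

```text
time_s: 6.05
tool_pos: [0.4882, 0.2118, 0.2123]
tool_rot: [[0.963, -0.005, 0.269], [-0.269, -0.001, 0.963], [-0.004, -1.0, -0.003]]
force: [-0.9, -0.7, -0.2]
width: 0.0524
time_s: 6.45
tool_pos: [0.4881, 0.2122, 0.2123]
tool_rot: [[0.969, -0.005, -0.248], [0.248, -0.001, 0.969], [-0.005, -1.0, -0.0]]
force: [0.3, -0.8, 0.1]
width: 0.0523
```

```bash
python3 -m handwheel '[[0.01,0.009,0,-0.057,0.1],[0.01,0.009,-0.1,-0.057,0.1],[0.01,0.009,-0.24,-0.057,0.1],[0.01,0.009,-0.38,-0.057,0.1],[0.01,0.009,-0.38,-0.057,0.1]]';python3 - <<'E'
from h import *
c=camera("scene");crop("f_s",c,320,60,220,220,2.7)
E
```

```text
time_s: 6.95
tool_pos: [0.4857, 0.2131, 0.0921]
tool_rot: [[0.992, -0.017, -0.126], [0.126, -0.005, 0.992], [-0.017, -1.0, -0.003]]
force: [-0.9, 0.1, -0.2]
width: 0.0524
```

View pics/f_s.png

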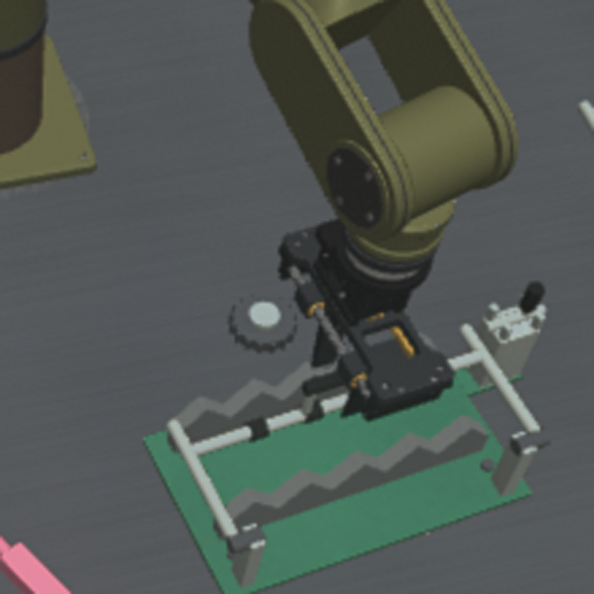

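```bash
python3 -m handwheel '[[0.015,0.004,0.015,0,-0.4],[0.015,0.004,0.015,0,-1],[0.015,0.004,0.015,0,-1],[0.015,0.004,0.015,0,-1],[0.015,0.004,0.015,0,-1],[0.015,0.004,0.015,0,-1],[0.015,0.004,0.015,0,-1]]' 40
```

```text
time_s: 7.7
tool_pos: [0.4914, 0.2157, 0.1068]
tool_rot: [[0.992, -0.015, -0.126], [0.126, -0.003, 0.992], [-0.015, -1.0, -0.001]]
force: [-20.3, -3.2, 16.5]
width: 0.013
```

Run:
```python
import numpy as np
a0=np.radians(156.8);r=.1066
for base in (0,.8):
  for th in np.arange(base+.1,base+1.01,.1):
    a=a0-th;b=a0-base
    dx=r*(np.cos(a)-np.cos(b));dz=r*(np.sin(a)-np.sin(b))
    print(round(th,2),[round(v/.3,3) for v in (dx*.9914,dx*.1309,dz)])
```

```text
0.1 [np.float64(0.015), np.float64(0.002), np.float64(0.032)]
0.2 [np.float64(0.034), np.float64(0.004), np.float64(0.062)]
0.3 [np.float64(0.055), np.float64(0.007), np.float64(0.09)]
0.4 [np.float64(0.08), np.float64(0.011), np.float64(0.116)]
0.5 [np.float64(0.106), np.float64(0.014), np.float64(0.139)]
0.6 [np.float64(0.135), np.float64(0.018), np.float64(0.16)]
0.7 [np.float64(0.166), np.float64(0.022), np.float64(0.177)]
0.8 [np.float64(0.198), np.float64(0.026), np.float64(0.192)]
0.9 [np.float64(0.231), np.float64(0.031), np.float64(0.203)]
1.0 [np.float64(0.266), np.float64(0.035), np.float64(0.21)]
0.9 [np.float64(0.033), np.float64(0.004), np.float64(0.011)]
1.0 [np.float64(0.068), np.float64(0.009), np.float64(0.019)]
1.1 [np.float64(0.103), np.float64(0.014), np.float64(0.023)]
1.2 [np.float64(0.138), np.float64(0.018), np.float64(0.023)]
1.3 [np.float64(0.173), np.float64(0.023), np.float64(0.02)]
1.4 [np.float64(0.208), np.float64(0.027), np.float64(0.014)]
1.5 [np.float64(0.242), np.float64(0.032), np.float64(0.004)]
1.6 [np.float64(0.274), np.float64(0.036), np.float64(-0.009)]
1.7 [np.float64(0.305), np.float64(0.04), np.float64(-0.026)]
1.8 [np.float64(0.335), np.float64(0.044), np.float64(-0.046)]
```

```bash
python3 -m handwheel '[[0.015,0.002,0.032,0,-1],[0.034,0.004,0.062,0,-1],[0.055,0.007,0.09,0,-1],[0.08,0.011,0.116,0,-1],[0.106,0.014,0.139,0,-1],[0.135,0.018,0.16,0,-1],[0.166,0.022,0.177,0,-1],[0.198,0.026,0.192,0,-1]]';python3 - <<'E'
from h import *
c=camera("scene");crop("g_s",c,320,60,220,220,2.7)
E
```

```text
time_s: 8.5
tool_pos: [0.5528, 0.2236, 0.168]
tool_rot: [[0.992, -0.009, -0.127], [0.127, -0.002, 0.992], [-0.01, -1.0, -0.001]]
force: [-12.7, -5.4, 13.3]
width: 0.0129
```

View pics/g_s.png

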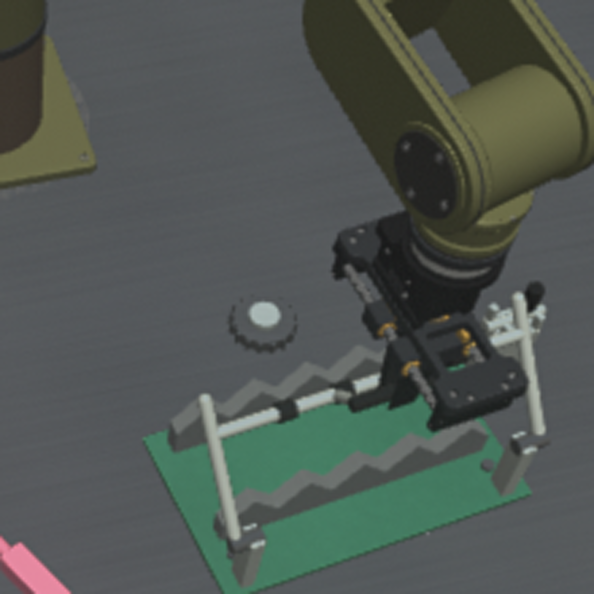

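```bash
python3 -m handwheel '[[0.033,0.004,0.011,0,-1],[0.068,0.009,0.019,0,-1],[0.103,0.014,0.023,0,-1],[0.138,0.018,0.023,0,-1],[0.173,0.023,0.02,0,-1],[0.208,0.027,0.014,0,-1],[0.242,0.032,0.004,0,-1],[0.274,0.036,-0.009,0,-1]]';python3 - <<'E'
from h import *
c=camera("scene");crop("h_s",c,320,60,220,220,2.7)
E
```

```text
time_s: 9.35
tool_pos: [0.6383, 0.2344, 0.1617]
tool_rot: [[0.992, -0.003, -0.126], [0.126, -0.001, 0.992], [-0.003, -1.0, -0.001]]
force: [-4.3, -1.9, 5.0]
width: 0.0128
```

View pics/h_s.png

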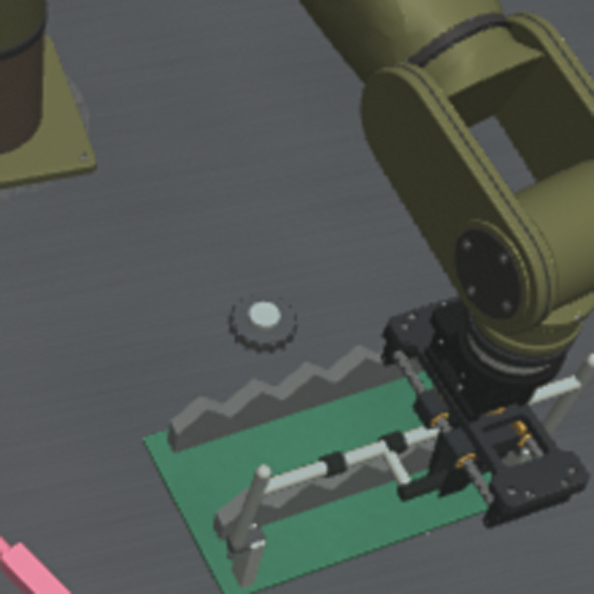

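```bash
python3 -m handwheel '[[0.02,0.003,0,0,-1],[0.02,0.003,0,0,-0.4],[0.02,0.003,0,0,-0.4],[0.02,0.003,0,0,-0.4],[0.02,0.003,0.15,0,-0.4],[0.02,0.003,0.3,0,-0.4],[0.02,0.003,0.4,0,-0.4],[0.02,0.003,0.4,0,-0.4]]' 40;python3 - <<'E'
from h import *
c=camera("scene");cv2.imwrite("pics/i_s.png",c["frame"][:,:,::-1])
E
```

```text
time_s: 10.2
tool_pos: [0.6475, 0.2367, 0.2892]
tool_rot: [[0.992, 0.013, -0.126], [0.126, 0.004, 0.992], [0.013, -1.0, 0.002]]
force: [0.2, 0.4, 0.9]
width: 0.0288
```

View pics/i_s.png

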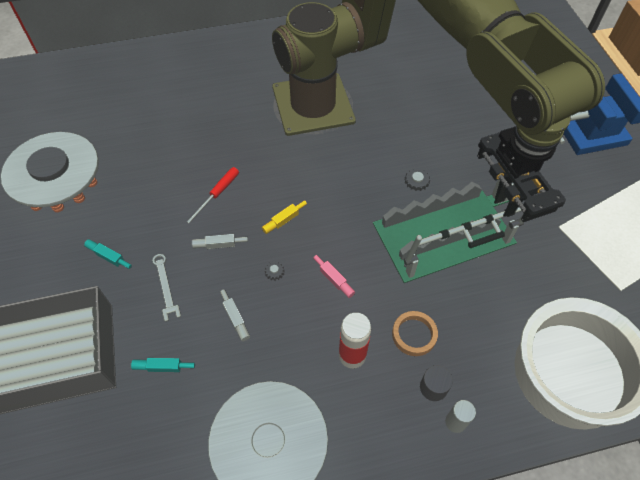

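```bash
python3 -m handwheel '[[0,-0.17,0,-0.07,0.1],[-0.37,-1,0,-0.7,0.1],[-0.37,-1,0,-0.7,0.1],[-0.37,-1,0,-0.7,0.1],[-0.37,-1,0,-0.7,0.1],[-0.37,-1,0,-0.7,0.1],[-0.37,-1,0,-0.7,0.1],[-0.37,-1,0,-0.7,0.1]]';python3 -m handwheel '[[0,-0.95,0,-0.127,0.1],[0,-0.95,0,-0.127,0.1],[0,-0.95,0,-0.127,0.1],[0,-0.95,0,-0.127,0.1],[0,-0.95,0,-0.127,0.1],[0,-0.95,-0.2,-0.127,0.1],[0,-0.95,-0.2,-0.127,0.1],[0,-0.95,-0.2,-0.127,0.1]]'
python3 - <<'E'
from h import *
c=camera("wrist");cv2.imwrite("pics/j_w.png",c["frame"][:,:,::-1])
for sh in ([.6143,-.3303,.2345],[.4128,-.3328,-1.7094]):
    for q in [(67,0,12),(-67,0,12),(35,12,24),(35,-12,24),(-35,12,24),(-35,-12,24)]:print(proj(c,W(q,sh)).round())
E
```

```text
time_s: 11.05
tool_pos: [0.5319, -0.0668, 0.279]
tool_rot: [[0.471, -0.002, 0.882], [-0.882, -0.0, 0.471], [-0.001, -1.0, -0.002]]
force: [-0.1, 0.3, 0.1]
width: 0.0521
time_s: 11.85
tool_pos: [0.5311, -0.3482, 0.2146]
tool_rot: [[0.231, -0.008, 0.973], [-0.973, 0.007, 0.231], [-0.008, -1.0, -0.006]]
force: [-0.8, 1.2, -0.1]
width: 0.0521
[326.  33.]
[326. 194.]
[311.  73.]
[341.  73.]
[312. 160.]
[340. 160.]
[343. 343.]
[218. 299.]
[318. 329.]
[309. 349.]
[251. 305.]
[243. 326.]
```

View pics/j_w.png

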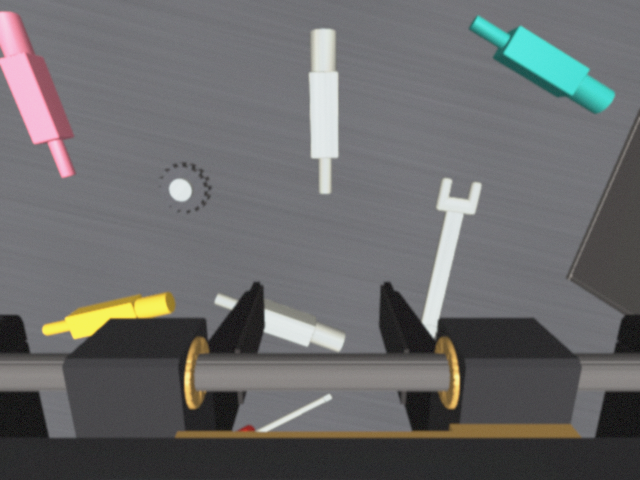

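```bash
python3 -m handwheel '[[0.15,0.035,-0.1,0,0.1],[0.3,0.069,-0.25,0,0.1],[0.3,0.069,-0.4,0,0.1],[0.3,0.069,-0.5,0,0.1],[0.3,0.069,-0.6,0,0.1],[0.3,0.069,-0.65,0,0.1],[0.3,0.069,-0.65,0,0.1]]'
python3 - <<'E'
from h import *
print(get_state()["tool_pos"])
c=camera("wrist");cv2.imwrite("pics/k_w.png",c["frame"][:,:,::-1])
E
```

```text
time_s: 12.6
tool_pos: [0.6232, -0.3267, 0.0248]
tool_rot: [[0.234, -0.002, 0.972], [-0.972, 0.002, 0.234], [-0.002, -1.0, -0.002]]
force: [-0.6, 0.1, 0.3]
width: 0.0526
[ 0.62324374 -0.32665423  0.02475522]
```

View pics/k_w.png

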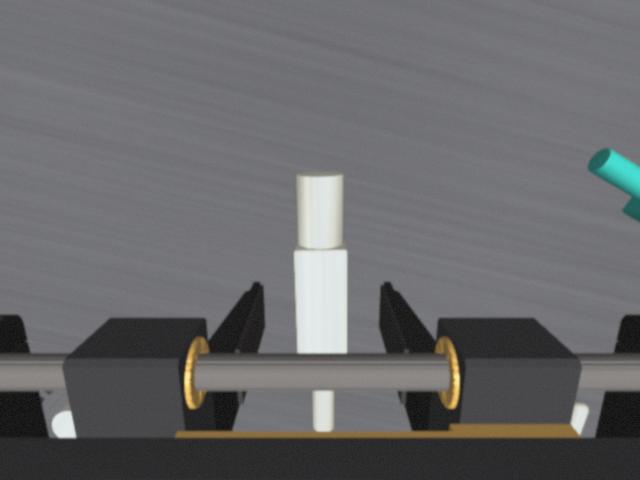

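```bash
python3 -m handwheel '[[-0.006,0,-0.04,0,0.1],[-0.006,0,-0.068,0,0.1],[-0.006,0,-0.068,0,-1],[-0.006,0,-0.068,0,-1],[-0.006,0,-0.068,0,-1],[-0.006,0,-0.068,0,-1],[-0.006,0,-0.068,0,-1],[-0.006,0,-0.068,0,-1]]' 50
python3 - <<'E'
from h import *
print(get_state()["tool_pos"])
c=camera("wrist");cv2.imwrite("pics/l_w.png",c["frame"][:,:,::-1])
E
```

```text
time_s: 13.45
tool_pos: [0.6221, -0.3278, 0.0061]
tool_rot: [[0.232, -0.0, 0.973], [-0.973, 0.001, 0.232], [-0.001, -1.0, 0.0]]
force: [-0.8, 4.6, 4.7]
width: 0.0236
[ 0.6220677  -0.3278277   0.00612242]
```

View pics/l_w.png

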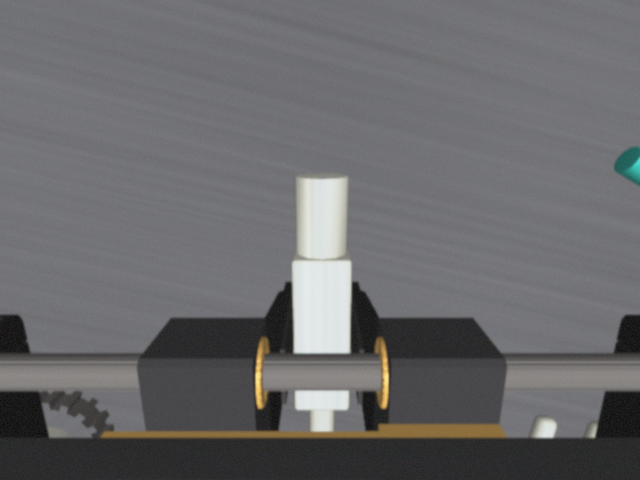

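```bash
python3 -m handwheel '[[0,0,0.1,0,-1],[0,0,0.2,0,-1],[0,0,0.3,0,-1],[0,0,0.5,0,-1],[0,0,0.6,0,-1]]'
python3 - <<'E'
from h import *
s=get_state();print(s["tool_pos"],s["width"])
c=camera("wrist");cv2.imwrite("pics/m_w.png",c["frame"][:,:,::-1])
p=s["tool_pos"];f=s["tool_rot"][:,2];print(f)
za=p[2]+.006
for v,dz,o in((259,.012,35),(177,.008,67),(408,.012,-35)):
    X=back(c,322,v,za+dz);print(v,((X-p)@f*1000-o).round(1),((X-p)@s["tool_rot"][:,0]*1000).round(1))
E
```

```text
time_s: 14.0
tool_pos: [0.6212, -0.329, 0.1855]
tool_rot: [[0.232, -0.002, 0.973], [-0.973, -0.001, 0.232], [0.0, -1.0, -0.002]]
force: [0.5, -0.5, -4.9]
width: 0.0231
[ 0.62117318 -0.32895737  0.18548025] 0.023148650457501745
[ 0.97266204  0.23221944 -0.00163969]
259 -6.2 0.0
177 -6.7 0.0
408 -5.0 0.0
```

View pics/m_w.png

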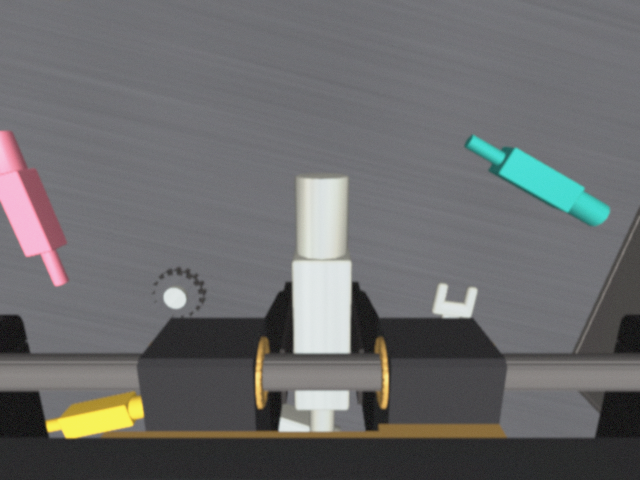

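```bash
python3 -m handwheel '[[-0.1,0.16,0,-0.01,-1],[-0.377,1,0,-0.049,-1],[-0.377,1,0,-0.049,-1],[-0.377,1,0,-0.049,-1],[-0.377,1,0,-0.049,-1],[-0.377,1,0,-0.049,-1],[-0.377,1,0,-0.049,-1],[-0.377,1,0,-0.049,-1]]'
python3 -m handwheel '[[0,0.15,0,0,-1],[0,0.3,0,0,-1],[0,0.45,0,0,-1],[0,0.55,0,0,-1],[0,0.55,0,0,-1]]'
python3 - <<'E'
from h import *
s=get_state();print(s["tool_pos"],s["width"])
c=camera("wrist");im=c["frame"][:,:,::-1].copy()
for q in [(50,y,59) for y in(-108,-54,0,54,108)]+[(42,y,59) for y in(-108,-54,0,54,108)]+[(42,y,32) for y in (-81,-27,27,81)]:
    u=proj(c,W(q));cv2.circle(im,tuple(int(i) for i in u),2,(0,0,255),-1)
cv2.imwrite("pics/n_w.png",im)
E
```

```text
time_s: 14.85
tool_pos: [0.507, -0.0263, 0.1835]
tool_rot: [[0.135, -0.002, 0.991], [-0.991, 0.0, 0.135], [-0.0, -1.0, -0.002]]
force: [0.3, 0.8, -5.1]
width: 0.0238
time_s: 15.35
tool_pos: [0.5086, 0.1385, 0.1841]
tool_rot: [[0.135, -0.001, 0.991], [-0.991, -0.0, 0.135], [-0.0, -1.0, -0.001]]
force: [0.3, -1.0, -5.6]
width: 0.0236
[0.50863283 0.13853151 0.18408097] 0.023576188718022556
```

View pics/n_w.png

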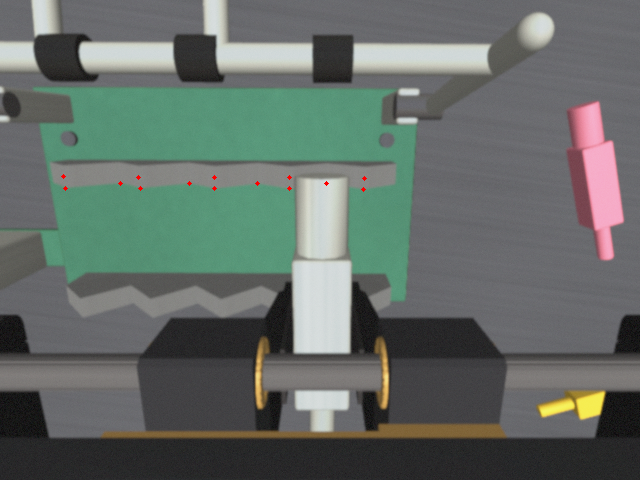

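Run:
```python
from h import *
c=camera("wrist");im=c["frame"][:,:,::-1].copy()
k=4
x0,y0,w,h=40,150,200,180
im=cv2.resize(im[y0:y0+h,x0:x0+w],None,fx=k,fy=k,interpolation=cv2.INTER_CUBIC)
pl=[(x,y,z) for x in(42,58) for y,z in((116,55),(108,59),(81,32),(54,59),(27,32),(0,59))]+[(x,y,z+7) for x in(-42,-58) for y,z in((108,59),(81,32),(54,59),(27,32),(0,59))]
for q in pl:
    u=(proj(c,W(q))-[x0,y0])*k+1.5;cv2.circle(im,tuple(int(i) for i in u),3,(0,0,255),-1)
cv2.imwrite("pics/o_w.png",im)
```

```text
(no output)
```

View pics/o_w.png

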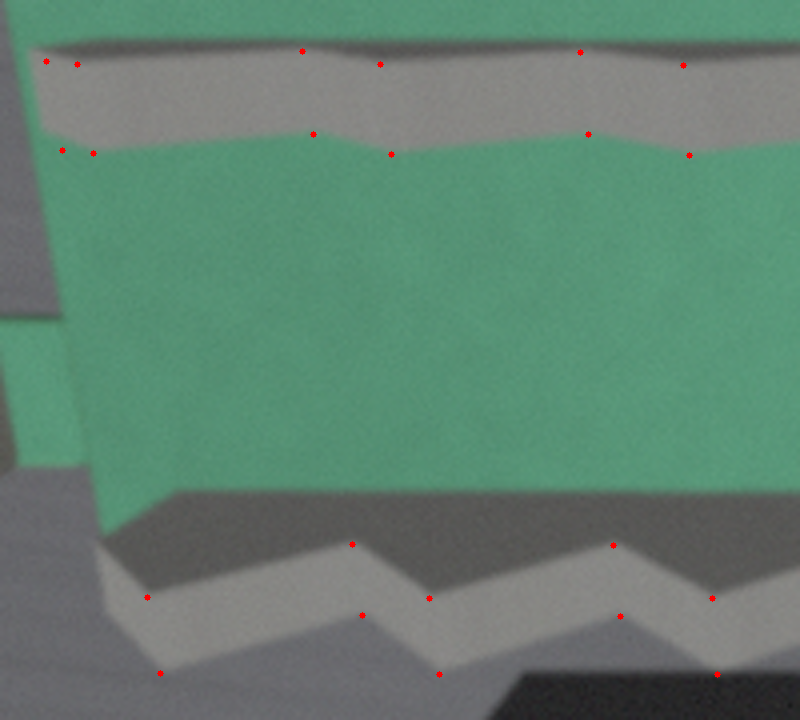

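```bash
python3 -m handwheel '[[-0.001,-0.011,-0.1,0,-1],[-0.001,-0.011,-0.22,0,-1],[-0.001,-0.011,-0.34,0,-1],[-0.001,-0.011,-0.4,0,-1],[-0.001,-0.011,-0.43,0,-1],[-0.001,-0.011,-0.43,0,-1]]'
python3 - <<'E'
from h import *
s=get_state();print(s["tool_pos"],s["width"],s["force"])
d=(s["tool_pos"]-W((0,0,0)));R=np.array([[.99139,.13092],[-.13092,.99139]]);print(R@d[:2]*1000)
c=camera("wrist");cv2.imwrite("pics/p_w.png",c["frame"][:,:,::-1])
c=camera("scene");crop("p_s",c,320,100,220,200,2.7)
E
```

```text
time_s: 16.05
tool_pos: [0.5077, 0.1317, 0.0549]
tool_rot: [[0.13, -0.003, 0.992], [-0.992, -0.001, 0.13], [0.001, -1.0, -0.003]]
force: [-0.5, 0.4, -4.2]
width: 0.0236
[0.50769048 0.13170073 0.05492999] 0.023616726423162235 [-0.53632982  0.37975226 -4.22909816]
[  5.07258739 -84.49034982]
```

View pics/p_w.png

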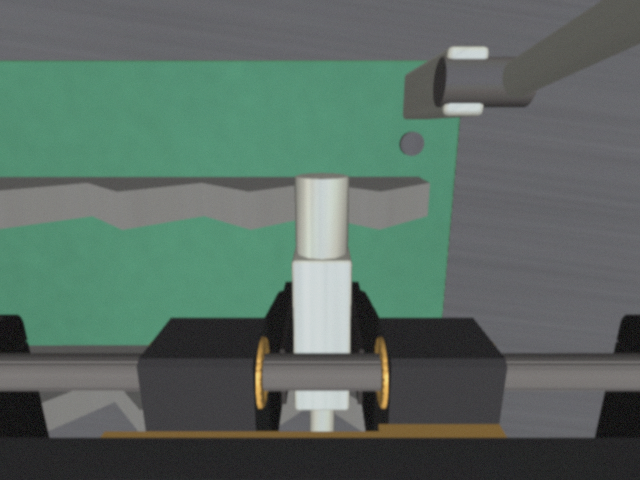

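View pics/p_s.png

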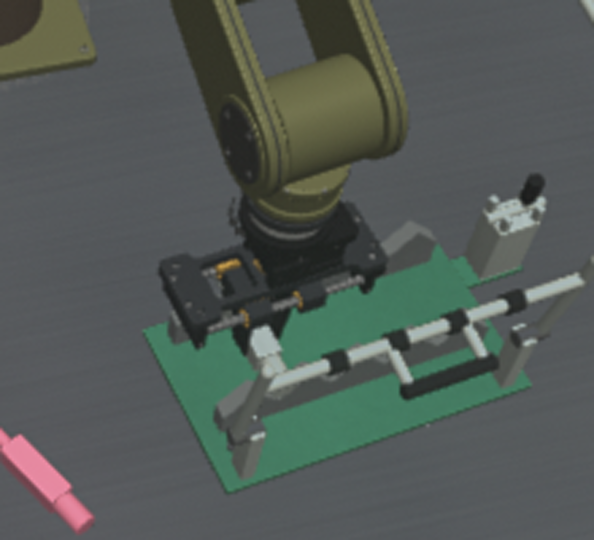

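```bash
python3 -m handwheel '[[0.002,0.012,0,0,-1],[0.002,0.012,0,0,-1],[0.002,0.012,-0.015,0,-1],[0.002,0.012,-0.03,0,-1],[0.002,0.012,-0.03,0,-1],[0.002,0.012,-0.03,0,-1]]'
python3 - <<'E'
from h import *
s=get_state();print(s["tool_pos"],s["width"],s["force"])
d=(s["tool_pos"]-W((0,0,0)));R=np.array([[.99139,.13092],[-.13092,.99139]]);print(R@d[:2]*1000)
c=camera("wrist");cv2.imwrite("pics/q_w.png",c["frame"][:,:,::-1])
E
```

```text
time_s: 16.75
tool_pos: [0.5087, 0.1367, 0.0471]
tool_rot: [[0.132, -0.001, 0.991], [-0.991, -0.0, 0.132], [0.0, -1.0, -0.001]]
force: [0.9, -0.1, -4.8]
width: 0.0237
[0.50874762 0.13671597 0.04714033] 0.023724764042054567 [ 0.85122206 -0.13354879 -4.8059346 ]
[  6.77721352 -79.65669197]
```

View pics/q_w.png

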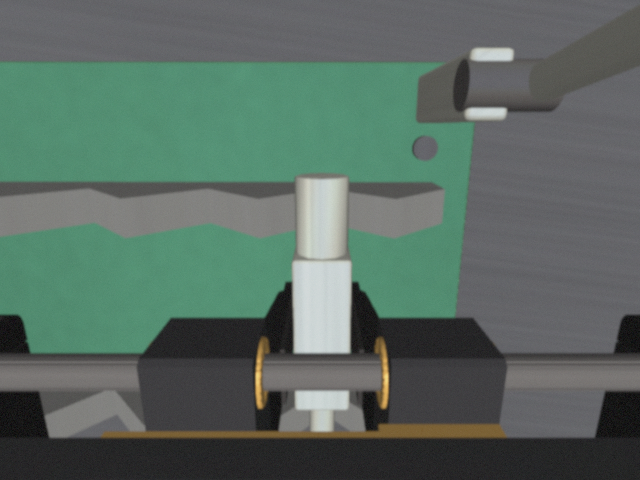

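```bash
python3 -m handwheel '[[-0.001,-0.004,-0.006,0,-1],[-0.001,-0.004,-0.012,0,-1],[-0.001,-0.004,-0.018,0,-1],[-0.001,-0.004,-0.018,0,-1],[-0.001,-0.004,-0.018,0,-1]]'
```

```text
time_s: 17.3
tool_pos: [0.5089, 0.1354, 0.0422]
tool_rot: [[0.132, 0.0, 0.991], [-0.991, -0.0, 0.132], [0.0, -1.0, 0.0]]
force: [0.1, -1.3, -3.1]
width: 0.0235
```

```bash
python3 -m handwheel '[[0,0,-0.004,0,-1],[0,0,-0.004,0,-0.6],[0,0,-0.004,0,-0.3],[0,0,-0.004,0,0],[0,0,-0.004,0,0],[0,0,-0.004,0,0],[0,0,0.05,0,0],[0,0,0.15,0,0]]'
python3 -m handwheel '[[0,0,0.15,0,0.1],[0,0,0.3,0,0.1],[-0.2,0,0.3,0,0.1],[-0.3,0,0.3,0,0.1],[-0.3,0,0.3,0,0.1]]'
python3 - <<'E'
from h import *
s=get_state();print(s["tool_pos"],s["width"],s["force"])
c=camera("wrist");im=c["frame"][:,:,::-1].copy()
for q in[(35,-69,59.6),(35,-93,59.6),(-35,-69,59.6),(-35,-93,59.6),(67,-81,58.6),(-67,-81,53.6)]:
    u=proj(c,W(q));cv2.circle(im,tuple(int(i) for i in u),2,(0,0,255),-1)
cv2.imwrite("pics/r_w.png",im)
c=camera("scene");cv2.imwrite("pics/r_s.png",c["frame"][:,:,::-1])
E
```

```text
time_s: 18.1
tool_pos: [0.5066, 0.1353, 0.085]
tool_rot: [[0.132, -0.006, 0.991], [-0.991, -0.001, 0.132], [-0.0, -1.0, -0.006]]
force: [0.3, 0.2, 0.2]
width: 0.0475
time_s: 18.6
tool_pos: [0.4152, 0.1357, 0.1764]
tool_rot: [[0.133, -0.001, 0.991], [-0.991, 0.0, 0.133], [-0.0, -1.0, -0.001]]
force: [-0.6, -0.5, -0.0]
width: 0.0524
[0.41518179 0.13570763 0.17639915] 0.05239114257906406 [-0.60164387 -0.47563522 -0.00230991]
```

View pics/r_w.png

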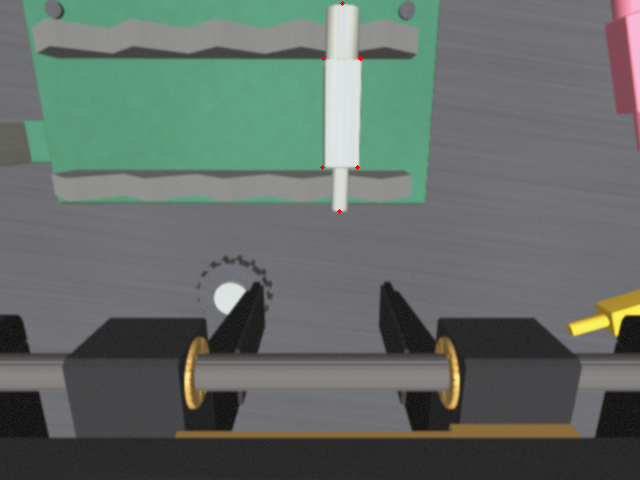

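View pics/r_s.png

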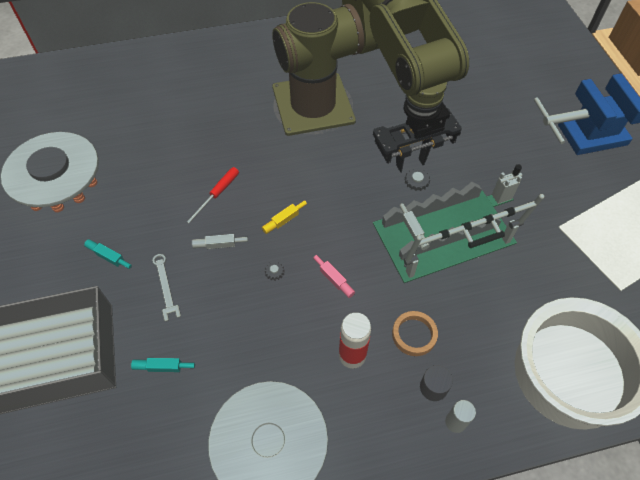

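```bash
python3 -m handwheel '[[-0.04,-0.16,0,0.07,0.1],[-0.04,-1,0.1,0.62,0.1],[-0.04,-1,0.1,0.62,0.1],[-0.04,-1,0.1,0.62,0.1],[-0.04,-1,0.1,0.62,0.1],[-0.04,-1,0.1,0.62,0.1],[-0.04,-1,0.1,0.62,0.1],[-0.04,-1,0.1,0.62,0.1]]';python3 -m handwheel '[[0,-0.83,0,0.048,0.1],[0,-0.83,0,0.048,0.1],[0,-0.83,0,0.048,0.1],[0,-0.83,0,0.048,0.1],[0,-0.83,0,0.048,0.1],[0,-0.83,0,0.048,0.1],[0,-0.83,0,0.048,0.1]]'
python3 - <<'E'
from h import *
c=camera("wrist");im=c["frame"][:,:,::-1].copy()
for sh in ([.4128,-.3328,-1.7094],):
    for q in [(67,0,12),(-67,0,12),(35,12,24),(35,-12,24),(-35,12,24),(-35,-12,24)]:
        u=proj(c,W(q,sh));cv2.circle(im,tuple(int(i) for i in u),2,(0,0,255),-1)
cv2.imwrite("pics/s_w.png",im)
E
```

```text
time_s: 19.5
tool_pos: [0.4078, -0.1687, 0.2082]
tool_rot: [[0.914, 0.001, 0.407], [-0.407, -0.002, 0.914], [0.002, -1.0, -0.001]]
force: [0.1, 0.1, 0.1]
width: 0.0523
time_s: 20.2
tool_pos: [0.4069, -0.4152, 0.2062]
tool_rot: [[0.949, -0.001, 0.317], [-0.317, 0.001, 0.949], [-0.001, -1.0, 0.001]]
force: [0.3, 0.1, 0.3]
width: 0.0525
```

View pics/s_w.png

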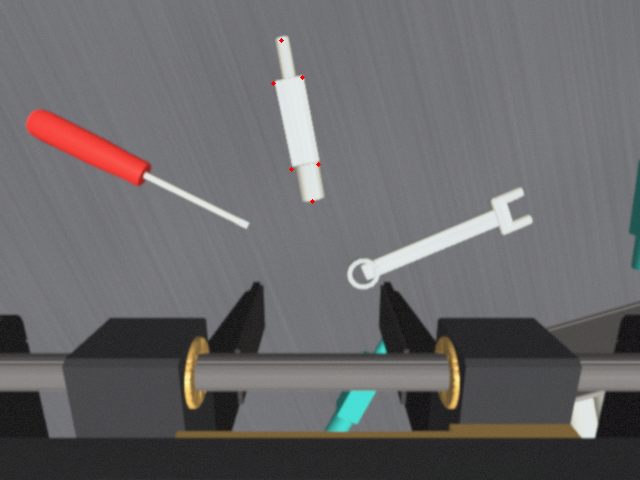

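```bash
python3 -m handwheel '[[0.017,0.13,0,0.05,0.1],[0.017,0.252,-0.1,0.088,0.1],[0.017,0.252,-0.25,0.088,0.1],[0.017,0.252,-0.4,0.088,0.1],[0.017,0.252,-0.52,0.088,0.1],[0.017,0.252,-0.6,0.088,0.1],[0.017,0.252,-0.6,0.088,0.1],[0.017,0.252,-0.6,0.088,0.1]]'
python3 - <<'E'
from h import *
print(get_state()["tool_pos"])
c=camera("wrist");cv2.imwrite("pics/t_w.png",c["frame"][:,:,::-1])
E
```

```text
time_s: 21.05
tool_pos: [0.4124, -0.3373, 0.0277]
tool_rot: [[0.991, 0.0, 0.134], [-0.134, -0.0, 0.991], [0.0, -1.0, -0.0]]
force: [0.3, 0.4, 1.0]
width: 0.0522
[ 0.41240895 -0.33725153  0.02774818]
```

View pics/t_w.png

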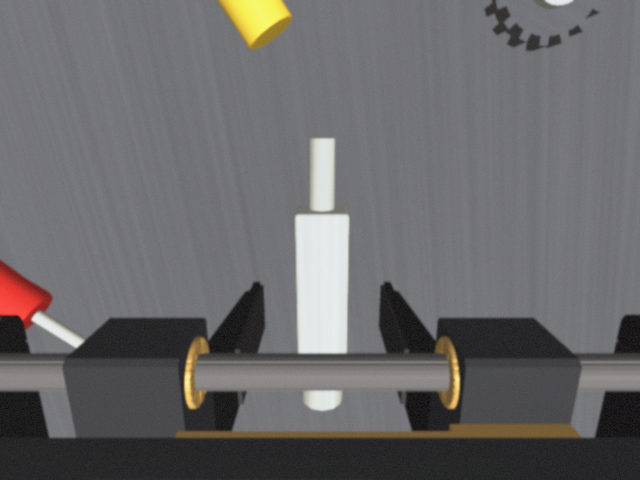

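```bash
python3 -m handwheel '[[0,-0.006,-0.04,0,0.1],[0,-0.006,-0.073,0,0.1],[0,-0.006,-0.073,0,-1],[0,-0.006,-0.073,0,-1],[0,-0.006,-0.073,0,-1],[0,-0.006,-0.073,0,-1],[0,-0.006,-0.073,0,-1],[0,-0.006,-0.073,0,-1]]' 50
python3 - <<'E'
from h import *
s=get_state();p=s["tool_pos"];f=s["tool_rot"][:,2]
c=camera("wrist");cv2.imwrite("pics/u_w.png",c["frame"][:,:,::-1]);print(p)
E
```

```text
time_s: 21.9
tool_pos: [0.4121, -0.3399, 0.0056]
tool_rot: [[0.991, 0.001, 0.135], [-0.135, -0.001, 0.991], [0.001, -1.0, -0.0]]
force: [0.2, -0.7, 0.2]
width: 0.0236
[ 0.4121185  -0.33994155  0.00562153]
```

View pics/u_w.png

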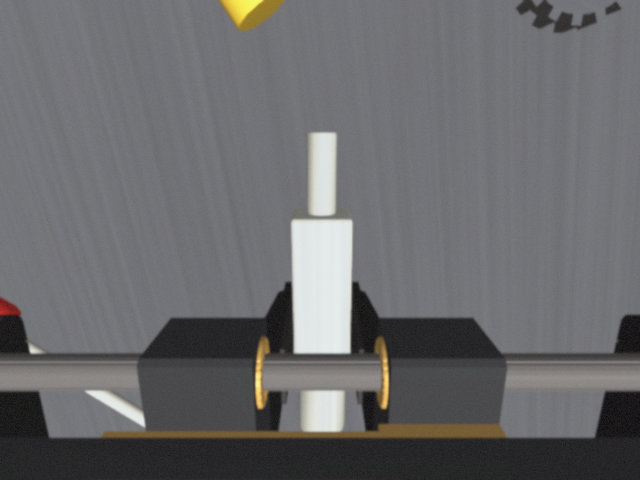

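```bash
python3 -m handwheel '[[0,0,0.1,0,-1],[0,0,0.2,0,-1],[0,0,0.3,0,-1],[0,0,0.45,0,-1],[0,0,0.6,0,-1],[0,0,0.6,0,-1]]'
python3 - <<'E'
from h import *
s=get_state();p=s["tool_pos"];f=s["tool_rot"][:,2]
c=camera("wrist");cv2.imwrite("pics/v_w.png",c["frame"][:,:,::-1]);print(p,s["width"])
for v,dz,o in((219,.0185,35),(133,.0105,67)):
    X=back(c,322,v,p[2]+dz);print(v,((X-p)@f*1000-o).round(1))
E
```

```text
time_s: 22.55
tool_pos: [0.4146, -0.3423, 0.1923]
tool_rot: [[0.991, 0.009, 0.135], [-0.135, -0.009, 0.991], [0.01, -1.0, -0.008]]
force: [0.3, -1.0, -3.7]
width: 0.0236
[ 0.41462168 -0.34231048  0.19232399] 0.023588962011153975
219 9.8
133 9.2
```

View pics/v_w.png

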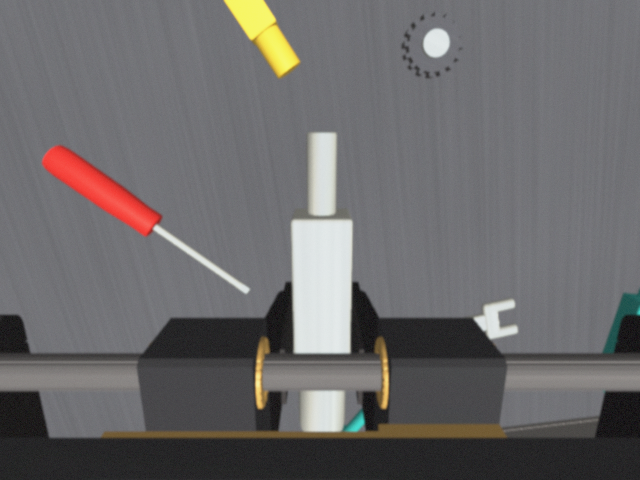

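```bash
python3 -m handwheel '[[0.02,0.15,0,0.07,-1],[0.15,1,0.03,0.8,-1],[0.15,1,0.03,0.8,-1],[0.15,1,0.03,0.8,-1],[0.15,1,0.03,0.8,-1],[0.15,1,0.03,0.8,-1],[0.15,1,0.03,0.8,-1],[0.15,1,0.03,0.8,-1]]'
python3 - <<'E'
from h import *
s=get_state();p=s["tool_pos"];print(((W((8.5,27,0))-p)/.3).round(3),97.5-np.degrees(np.arctan2(s["tool_rot"][1,0],s["tool_rot"][0,0])),s["width"],s["joints"].round())
E
```

```text
time_s: 23.4
tool_pos: [0.4549, -0.037, 0.1903]
tool_rot: [[0.479, -0.006, -0.878], [0.878, 0.002, 0.479], [-0.002, -1.0, 0.006]]
force: [-0.7, -0.6, -5.7]
width: 0.0239
[ 0.139  0.932 -0.634] 36.104006702264705 0.02389774818011118 [-11. -17. 120.   0.  78. -73.]
```

```bash
python3 -m handwheel '[[0.03,0.16,0.03,0.07,-1],[0.139,0.932,0.03,0.3,-1],[0.139,0.932,0.03,0.3,-1],[0.139,0.932,0.03,0.3,-1],[0.139,0.932,0.03,0.3,-1],[0.139,0.932,0.03,0.3,-1],[0.139,0.932,0.03,0.3,-1],[0.139,0.932,0.03,0.3,-1]]'
python3 - <<'E'
from h import *
s=get_state();p=s["tool_pos"];print(((W((8.5,27,0))-p)/.3).round(3),97.5-np.degrees(np.arctan2(s["tool_rot"][1,0],s["tool_rot"][0,0])),s["width"],s["joints"].round())
c=camera("wrist");cv2.imwrite("pics/x_w.png",c["frame"][:,:,::-1])
E
```

```text
time_s: 24.2
tool_pos: [0.4966, 0.2398, 0.1993]
tool_rot: [[-0.12, -0.006, -0.993], [0.993, -0.003, -0.12], [-0.002, -1.0, 0.006]]
force: [-0.5, -0.6, -4.8]
width: 0.0238
[-0.     0.01  -0.664] 0.6024203081334463 0.02381783697712909 [ 20.  -5. 108.  -0.  77. -77.]
```

View pics/x_w.png

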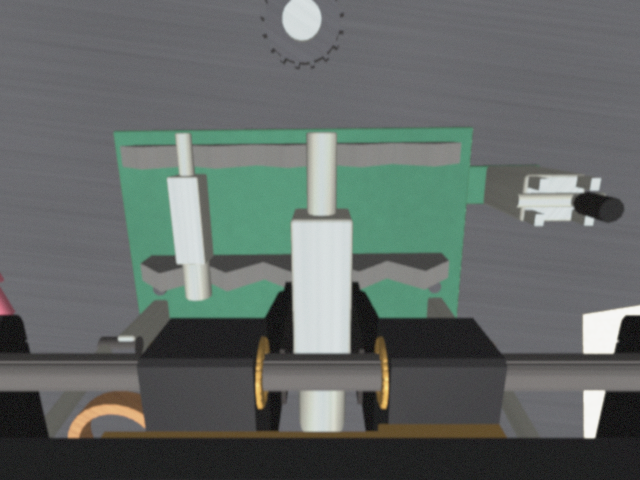

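Run:
```python
from h import *
s=get_state();c=camera("wrist");o=-c["R"].T@c["t"];print(s["tool_rot"].T@(o-s["tool_pos"])); print(o)
c=camera("scene");crop("y_s",c,320,60,220,220,2.7)
```

```text
[ 1.04405010e-04 -1.69595334e-01  7.76304017e-02]
[0.4207703  0.23046645 0.36997853]
```

View pics/y_s.png

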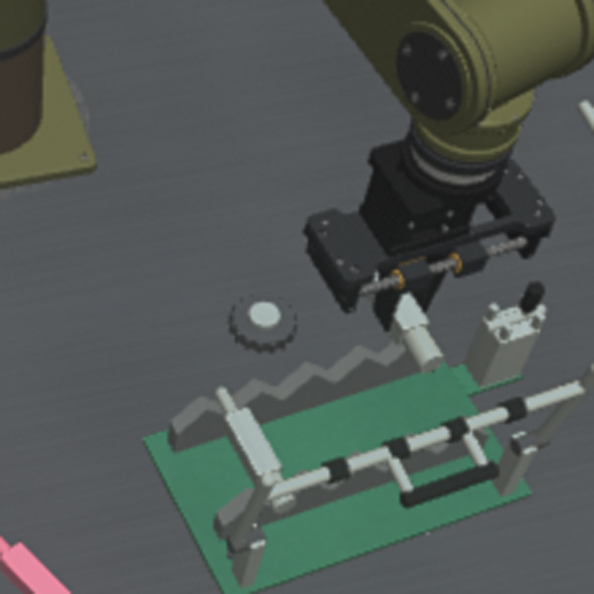

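```bash
python3 -m handwheel '[[0,0.008,-0.1,0.004,-1],[0,0.008,-0.22,0.004,-1],[0,0.008,-0.34,0.004,-1],[0,0.008,-0.42,0.004,-1],[0,0.008,-0.47,0.004,-1],[0,0.008,-0.47,0.004,-1],[0,0.008,-0.47,0.004,-1]]'
python3 - <<'E'
from h import *
s=get_state();print(s["tool_pos"],s["tool_rot"][:,0],s["width"],s["force"])
d=(s["tool_pos"]-W((0,0,0)));R=np.array([[.99139,.13092],[-.13092,.99139]]);print(R@d[:2]*1000)
c=camera("wrist");cv2.imwrite("pics/z_w.png",c["frame"][:,:,::-1])
E
```

```text
time_s: 25.05
tool_pos: [0.4994, 0.2421, 0.0632]
tool_rot: [[-0.126, 0.001, -0.992], [0.992, 0.0, -0.126], [0.0, -1.0, -0.001]]
force: [-0.3, 0.0, -3.6]
width: 0.0233
[0.49941633 0.24208759 0.06324469] [-1.25727017e-01  9.92064829e-01  3.03790427e-04] 0.02332130544945241 [-0.3349918   0.01380975 -3.61103681]
[11.32152764 26.02933024]
```

View pics/z_w.png

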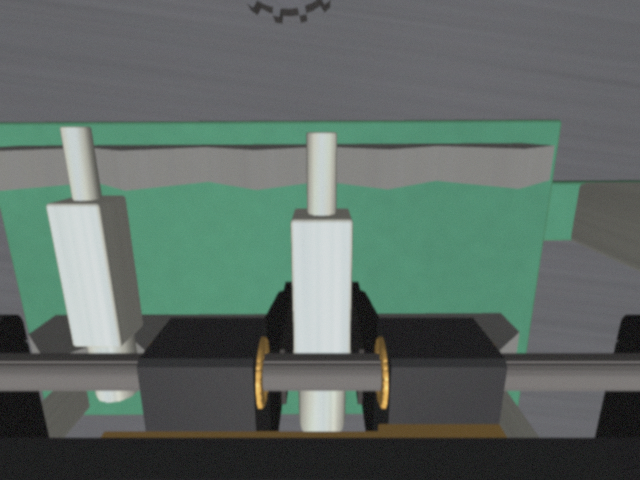

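```bash
python3 -m handwheel '[[-0.009,0.002,0,0,-1],[-0.009,0.002,-0.02,0,-1],[-0.009,0.002,-0.04,0,-1],[-0.009,0.002,-0.052,0,-1],[-0.009,0.002,-0.052,0,-1],[-0.009,0.002,-0.052,0,-1]]'
python3 - <<'E'
from h import *
s=get_state();print(s["tool_pos"],s["width"],s["force"])
d=(s["tool_pos"]-W((0,0,0)));R=np.array([[.99139,.13092],[-.13092,.99139]]);print(R@d[:2]*1000)
E
```

```text
time_s: 25.7
tool_pos: [0.4958, 0.2429, 0.0463]
tool_rot: [[-0.127, -0.0, -0.992], [0.992, -0.0, -0.127], [-0.0, -1.0, 0.001]]
force: [0.1, -0.1, -5.2]
width: 0.0237
[0.49575659 0.24291578 0.0463486 ] 0.023743957213695287 [ 0.12214224 -0.11886319 -5.24933351]
[ 7.80172167 27.32952106]
```

```bash
python3 -m handwheel '[[0.002,-0.001,-0.007,0,-1],[0.002,-0.001,-0.014,0,-1],[0.002,-0.001,-0.02,0,-1],[0.002,-0.001,-0.02,0,-1],[0.002,-0.001,-0.02,0,-1]]'
```

```text
time_s: 26.2
tool_pos: [0.4969, 0.2424, 0.0413]
tool_rot: [[-0.127, 0.001, -0.992], [0.992, -0.0, -0.127], [-0.001, -1.0, -0.0]]
force: [-1.1, -3.6, 2.2]
width: 0.0236
```

Contact (weight gone from the reading). Release, rise and check.

```bash
python3 -m handwheel '[[0,0,0,0,-0.7],[0,0,0,0,-0.4],[0,0,0,0,0],[0,0,0,0,0],[0,0,0,0,0],[0,0,0.08,0,0],[0,0,0.2,0,0],[0,0,0.35,0,0]]'
python3 -m handwheel '[[0,0,0.15,0,0],[0,0,0.3,0,0],[0,0,0.35,0,0]]'
python3 - <<'E'
from h import *
s=get_state();print(s["tool_pos"],s["width"],s["force"])
for n in("wrist","scene","top"):
    c=camera(n);im=c["frame"][:,:,::-1].copy()
    if n=="wrist":
      for y in(-81,27):
       for q in[(35,y+12,59.6),(35,y-12,59.6),(-35,y+12,59.6),(-35,y-12,59.6),(-67,y,53.6)]:
        u=proj(c,W(q));cv2.circle(im,tuple(int(i) for i in u),2,(0,0,255),-1)
    cv2.imwrite(f"pics/aa_{n}.png",im)
E
```

```text
time_s: 27.0
tool_pos: [0.495, 0.2422, 0.1447]
tool_rot: [[-0.127, -0.004, -0.992], [0.992, -0.001, -0.127], [-0.001, -1.0, 0.004]]
force: [0.6, 0.2, 0.5]
width: 0.0478
time_s: 27.3
tool_pos: [0.4988, 0.2437, 0.2572]
tool_rot: [[-0.127, 0.009, -0.992], [0.992, 0.004, -0.127], [0.002, -1.0, -0.01]]
force: [-0.6, 0.6, 0.8]
width: 0.0474
[0.49876552 0.243659   0.257175  ] 0.04738002613867419 [-0.61253271  0.61433455  0.76378861]
```

View pics/aa_wrist.png

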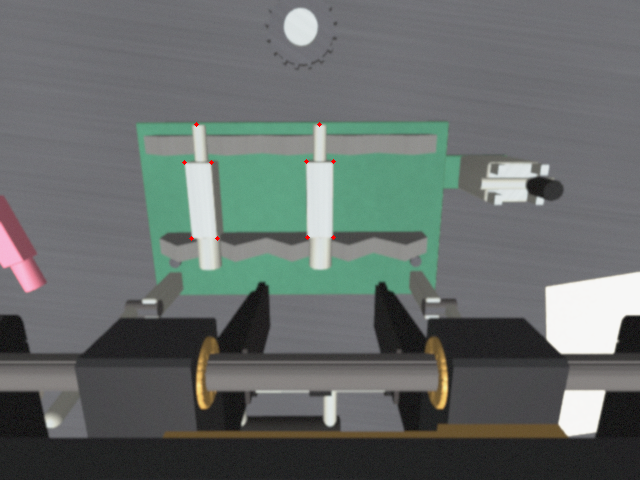

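View pics/aa_scene.png

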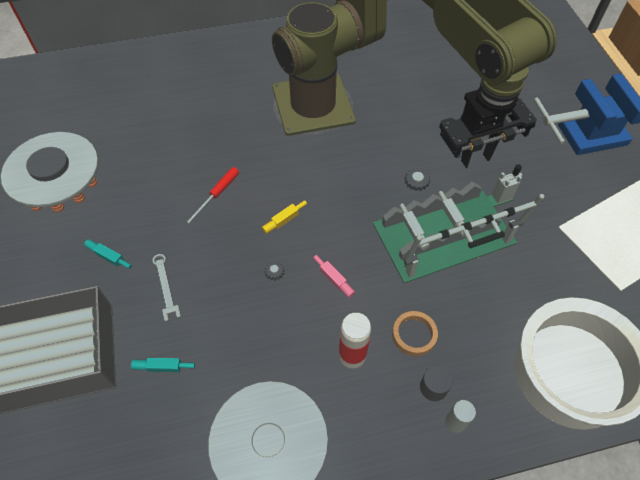

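View pics/aa_top.png

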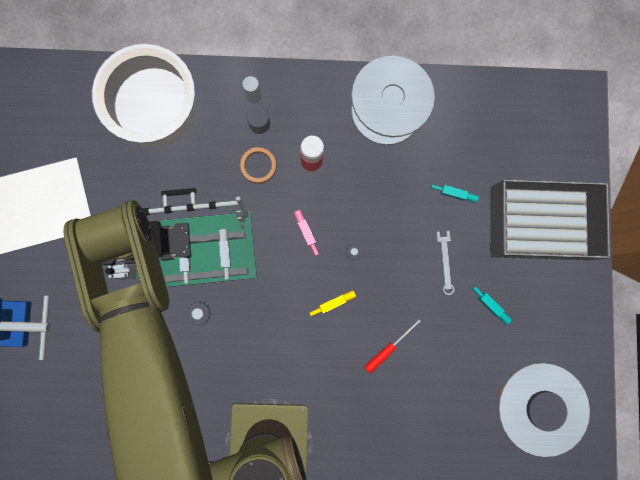

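Run:
```python
from h import *
for n,(x,y,w,h) in(("top",(130,170,140,80)),("scene",(380,180,180,110))):
    c=camera(n);im=cv2.resize(c["frame"][y:y+h,x:x+w,::-1],None,fx=4.4,fy=4.4,interpolation=cv2.INTER_CUBIC)
    for th,col in((1.55,(0,0,255)),(1.65,(0,255,255)),(1.75,(255,0,255)),(1.85,(255,0,0))):
        a=np.radians(156.8)-th
        for yy in(-42,42):
            u=(proj(c,W((98+106.6*np.cos(a),yy,76+106.6*np.sin(a))))-[x,y])*4.4+1.7;cv2.circle(im,tuple(int(i) for i in u),3,col,-1)
    cv2.imwrite(f"pics/ab_{n}.png",im)
```

```text
(no output)
```

View pics/ab_top.png

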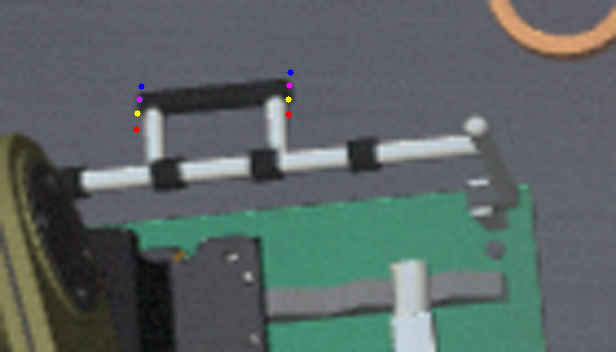

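View pics/ab_scene.png

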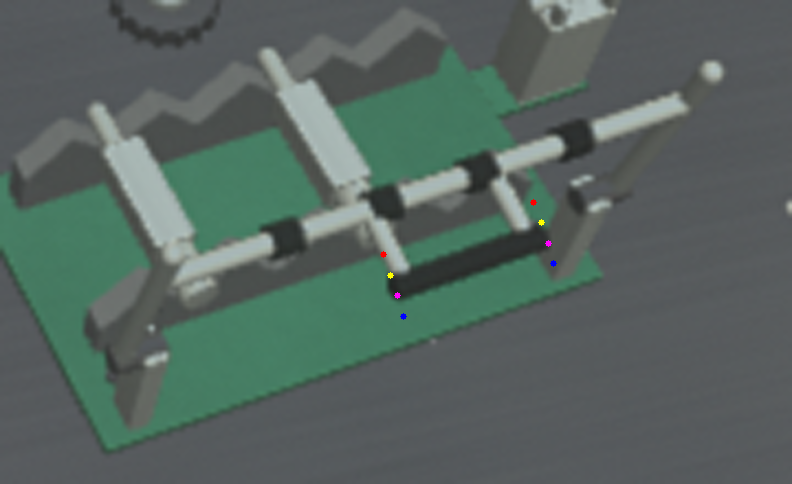

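```bash
python3 -m handwheel '[[0,0,0.11,-0.07,-0.3],[0.2,-0.01,0.11,-0.75,-0.3],[0.3,-0.02,0.11,-0.75,-0.3],[0.4,-0.028,0.11,-0.75,-0.3],[0.488,-0.028,0.11,-0.75,-0.3],[0.488,-0.028,0.11,-0.75,-0.3],[0.488,-0.028,0.11,-0.75,-0.3],[0.488,-0.028,0.11,-0.75,-0.3]]'
python3 -m handwheel '[[0,0,0,-0.07,-0.3],[0,0,0,-0.14,-0.3],[0,0,0,-0.17,-0.3],[0,0,0,-0.17,-0.3]]'
python3 - <<'E'
from h import *
s=get_state();p=s["tool_pos"];print(p,((W((155,0,155))-p)/.3).round(3),7.5-np.degrees(np.arctan2(s["tool_rot"][1,0],s["tool_rot"][0,0])),s["width"])
c=camera("wrist");cv2.imwrite("pics/ac_w.png",c["frame"][:,:,::-1])
c=camera("scene");crop("ac_s",c,320,60,240,220,2.7)
E
```

```text
time_s: 28.35
tool_pos: [0.6421, 0.2338, 0.2791]
tool_rot: [[0.88, -0.006, -0.475], [0.475, -0.002, 0.88], [-0.006, -1.0, 0.001]]
force: [0.1, 0.7, 0.8]
width: 0.0335
time_s: 28.75
tool_pos: [0.6419, 0.234, 0.2798]
tool_rot: [[0.989, -0.005, -0.145], [0.145, -0.001, 0.989], [-0.006, -1.0, -0.001]]
force: [0.1, 0.4, -0.0]
width: 0.0331
[0.64186263 0.23396626 0.2797698 ] [ 0.011  0.004 -0.416] -0.8251172425459625 0.033128661006344755
```

View pics/ac_w.png

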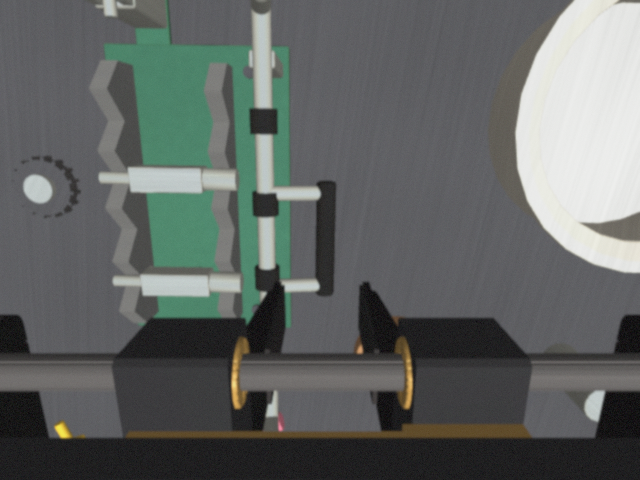

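```bash
python3 -m handwheel '[[0.013,0.004,-0.1,-0.006,-0.3],[0.013,0.004,-0.2,-0.006,-0.3],[0.013,0.004,-0.3,-0.006,-0.3],[0.013,0.004,-0.37,-0.006,-0.3],[0.013,0.004,-0.42,-0.006,-0.3],[0.013,0.004,-0.42,-0.006,-0.3],[0.013,0.004,-0.42,-0.006,-0.3]]'
python3 - <<'E'
from h import *
s=get_state();p=s["tool_pos"];print(p,s["force"])
c=camera("scene");crop("ad_s",c,340,60,240,220,2.7)
E
```

```text
time_s: 29.55
tool_pos: [0.647, 0.2355, 0.158]
tool_rot: [[0.991, 0.0, -0.132], [0.132, 0.0, 0.991], [0.0, -1.0, 0.0]]
force: [-0.8, -0.4, 1.8]
width: 0.0336
[0.64702439 0.2355166  0.1580142 ] [-0.75459481 -0.40476671  1.77253693]
```

View pics/ad_s.png

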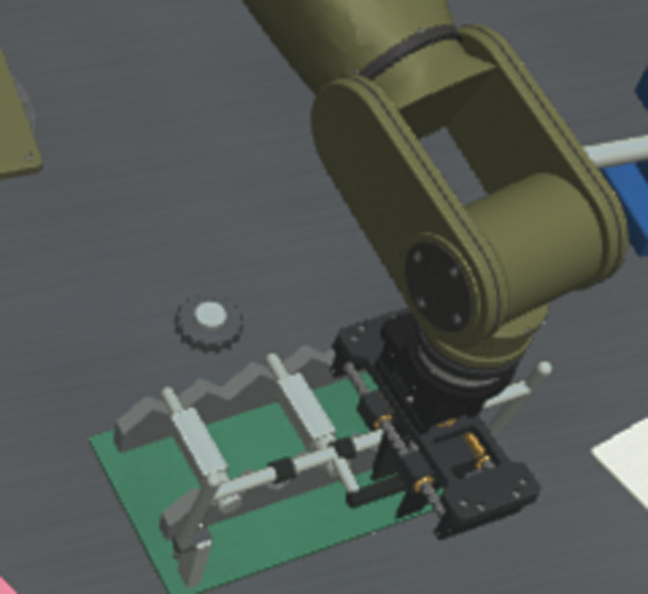

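```bash
python3 -m handwheel '[[0,0,-0.007,0,-1],[0,0,-0.007,0,-1],[0,0,-0.007,0,-1],[0,0,-0.007,0,-1],[0,0,-0.007,0,-1],[0,0,-0.007,0,-1]]' 40
python3 - <<'E'
import numpy as np
a0=np.radians(156.8);r=.1066
def t(base,l):
  for th in l:
    a=a0-th;b=a0-base
    dx=r*(np.cos(a)-np.cos(b));dz=r*(np.sin(a)-np.sin(b))
    print(round(th,2),[round(float(v/.3),3) for v in (dx*.9914,dx*.1309,dz)])
t(1.73,np.arange(1.6,.79,-.1));t(.9,np.arange(.8,-.1,-.1))
E
```

```text
time_s: 30.2
tool_pos: [0.6462, 0.2354, 0.1553]
tool_rot: [[0.991, -0.002, -0.132], [0.132, -0.0, 0.991], [-0.002, -1.0, 0.0]]
force: [-3.8, 0.2, -0.1]
width: 0.0129
1.6 [-0.04, -0.005, 0.022]
1.5 [-0.073, -0.01, 0.035]
1.4 [-0.107, -0.014, 0.045]
1.3 [-0.141, -0.019, 0.052]
1.2 [-0.176, -0.023, 0.055]
1.1 [-0.212, -0.028, 0.054]
1.0 [-0.247, -0.033, 0.05]
0.9 [-0.281, -0.037, 0.043]
0.8 [-0.314, -0.042, 0.032]
0.8 [-0.033, -0.004, -0.011]
0.7 [-0.066, -0.009, -0.025]
0.6 [-0.096, -0.013, -0.043]
0.5 [-0.125, -0.017, -0.063]
0.4 [-0.152, -0.02, -0.087]
0.3 [-0.176, -0.023, -0.113]
0.2 [-0.197, -0.026, -0.141]
0.1 [-0.216, -0.028, -0.171]
0.0 [-0.231, -0.031, -0.203]
```

```bash
python3 -m handwheel '[[-0.04,-0.005,0.022,0,-1],[-0.073,-0.01,0.035,0,-1],[-0.107,-0.014,0.045,0,-1],[-0.141,-0.019,0.052,0,-1],[-0.176,-0.023,0.055,0,-1],[-0.212,-0.028,0.054,0,-1],[-0.247,-0.033,0.05,0,-1],[-0.281,-0.037,0.043,0,-1]]'
python3 - <<'E'
from h import *
c=camera("scene");crop("ae_s",c,320,60,240,220,2.7)
s=get_state();p=s["tool_pos"];d=p-W((98,0,0));x=d[0]*.9914+d[1]*.1309
print(x,p[2]+.011-.076, 156.8-np.degrees(np.arctan2(p[2]+.011-.076,x)),s["force"],s["width"])
E
```

```text
time_s: 31.0
tool_pos: [0.5676, 0.2252, 0.1742]
tool_rot: [[0.991, 0.017, -0.132], [0.132, 0.004, 0.991], [0.017, -1.0, 0.001]]
force: [7.6, 0.6, 1.6]
width: 0.0132
-0.02347927193500696 0.10838436602355515 54.576900786624364 [ 0.7593372  -0.85861677 10.80153512] 0.012985394602127802
```

View pics/ae_s.png

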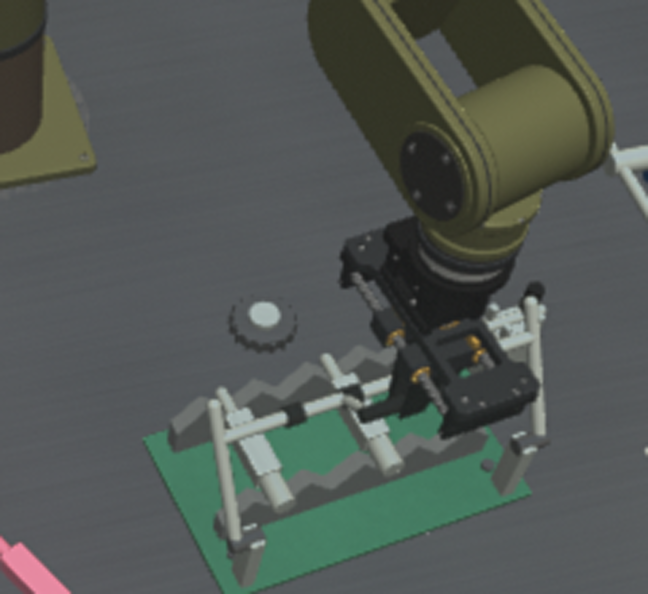

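```bash
python3 -m handwheel '[[-0.033,-0.004,-0.011,0,-1],[-0.066,-0.009,-0.025,0,-1],[-0.096,-0.013,-0.043,0,-1],[-0.125,-0.017,-0.063,0,-1],[-0.152,-0.02,-0.087,0,-1],[-0.176,-0.023,-0.113,0,-1],[-0.197,-0.026,-0.141,0,-1],[-0.216,-0.028,-0.171,0,-1]]'
python3 - <<'E'
from h import *
c=camera("scene");crop("af_s",c,320,60,240,220,2.7)
s=get_state();p=s["tool_pos"];d=p-W((98,0,0));x=d[0]*.9914+d[1]*.1309
print(x,p,156.8-np.degrees(np.arctan2(p[2]+.011-.076,x)),s["force"],s["width"])
E
```

```text
time_s: 31.85
tool_pos: [0.4991, 0.2162, 0.1205]
tool_rot: [[0.991, 0.005, -0.132], [0.132, 0.001, 0.991], [0.005, -1.0, 0.0]]
force: [-3.5, -1.4, 6.9]
width: 0.0132
-0.0917164275011992 [0.49777705 0.21602289 0.11829536] 6.96037965350834 [-3.10765755 -0.3159727   5.12250603] 0.013132804096028143
```

View pics/af_s.png

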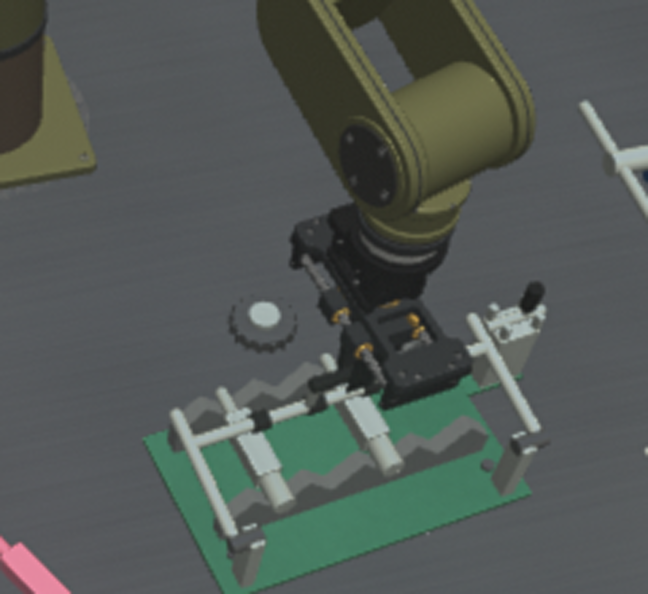

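```bash
python3 -m handwheel '[[-0.004,0,-0.01,0,-1],[-0.008,-0.001,-0.02,0,-1],[-0.012,-0.001,-0.03,0,-1],[-0.015,-0.002,-0.038,0,-1],[-0.015,-0.002,-0.038,0,-1]]'
```

```text
time_s: 32.4
tool_pos: [0.4924, 0.2153, 0.107]
tool_rot: [[0.991, -0.001, -0.132], [0.132, -0.0, 0.991], [-0.001, -1.0, 0.0]]
force: [-7.9, -1.5, 6.6]
width: 0.0132
```

```bash
python3 -m handwheel '[[0,0,-0.006,0,-1],[0,0,-0.012,0,-1],[0,0,-0.012,0,-1]]'
```

```text
time_s: 32.7
tool_pos: [0.4915, 0.2152, 0.1048]
tool_rot: [[0.991, -0.004, -0.132], [0.132, -0.001, 0.991], [-0.004, -1.0, -0.0]]
force: [-14.2, -3.9, 15.7]
width: 0.0132
```

```bash
python3 -m handwheel '[[0,0,0,0,-0.5],[0,0,0,0,-0.2],[0,0,0,0,0.1],[0,0,0,0,0.1],[0,0,0,0,0.1],[0,0,0.15,0,0.1],[0,0,0.3,0,0.1],[0,0,0.4,0,0.1]]'
python3 -m handwheel '[[0,0,0.05,-0.07,0.1],[-0.2,0.3,0.05,-0.7,0.1],[-0.2,0.5,0.05,-0.7,0.1],[-0.2,0.65,0.05,-0.7,0.1],[-0.2,0.65,0.05,-0.7,0.1],[-0.2,0.65,0.05,-0.7,0.1],[-0.2,0.65,0.05,-0.7,0.1],[-0.2,0.65,0.05,-0.7,0.1]]'
python3 - <<'E'
from h import *
s=get_state();p=s["tool_pos"];print(p,s["tool_rot"][:,0],((W((-20,200,0))-p)/.3).round(3),-82.5-np.degrees(np.arctan2(s["tool_rot"][1,0],s["tool_rot"][0,0])))
pts=[(98,148,76),(98,-148,76),(-30,148,76),(-30,-148,76),(0,42,118),(0,-42,118),(-20,200,128)]+[(x,y+o,59.6) for x in(-35,35) for y in(-81,27) for o in(-12,12)]
for n,(x,y,w,h) in(("top",(90,190,190,120)),("scene",(360,150,180,140))):
    c=camera(n);im=cv2.resize(c["frame"][y:y+h,x:x+w,::-1],None,fx=4.2,fy=4.2,interpolation=cv2.INTER_CUBIC)
    for q in pts:
        u=(proj(c,W(q))-[x,y])*4.2+1.6; cv2.circle(im,tuple(int(i) for i in u),2,(0,0,255),-1)
    cv2.imwrite(f"pics/ag_{n}.png",im)
E
```

```text
time_s: 33.5
tool_pos: [0.4942, 0.2156, 0.2255]
tool_rot: [[0.991, 0.004, -0.132], [0.132, 0.001, 0.991], [0.004, -1.0, 0.001]]
force: [0.4, 0.3, 0.7]
width: 0.0521
time_s: 34.3
tool_pos: [0.4328, 0.4113, 0.2366]
tool_rot: [[0.52, -0.0, 0.854], [-0.854, -0.0, 0.52], [0.0, -1.0, -0.001]]
force: [-0.0, -0.7, 0.4]
width: 0.0524
[0.43279076 0.41133454 0.23661454] [ 5.19655890e-01 -8.54375635e-01  1.77115263e-04] [ 0.043 -0.003 -0.789] -23.809172631429654
```

View pics/ag_scene.png

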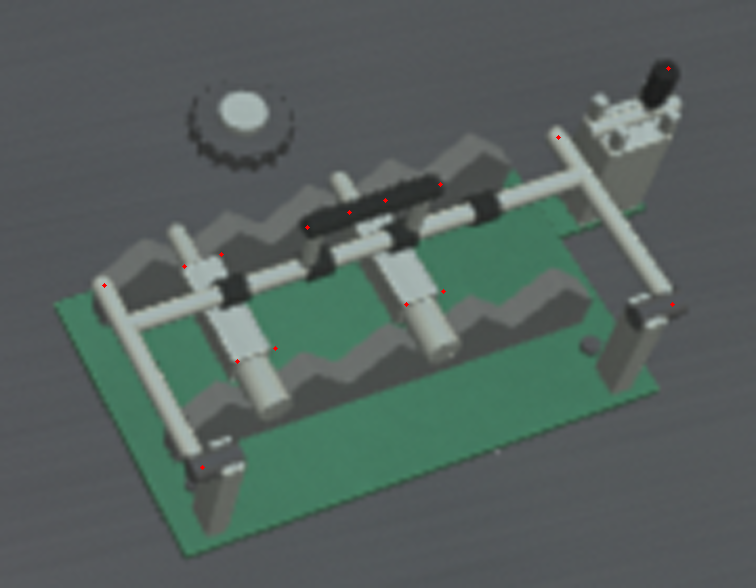

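View pics/ag_top.png

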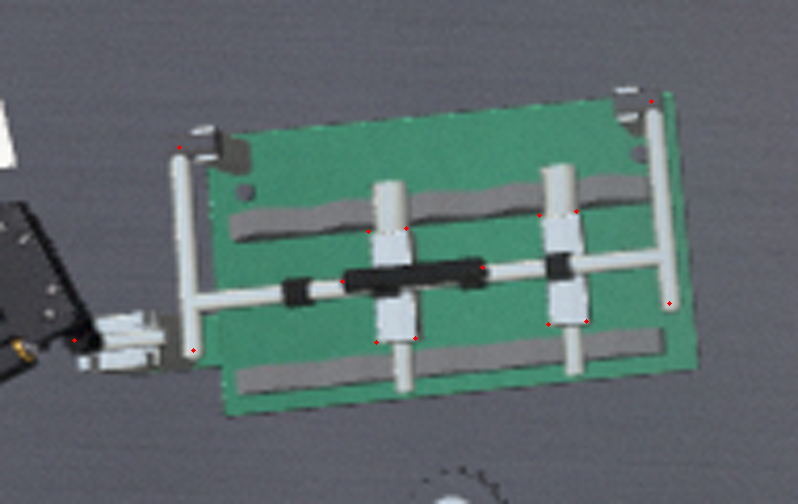

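```bash
python3 -m handwheel '[[0.043,-0.003,0,-0.07,0.1],[0.043,-0.003,0,-0.14,0.1],[0.043,-0.003,0,-0.198,0.1],[0.043,-0.003,0,-0.198,0.1],[0.043,-0.003,0,-0.198,0.1]]'
python3 - <<'E'
from h import *
s=get_state();p=s["tool_pos"];print(p,s["tool_rot"][:,0],((W((-20,200,109))-p)/.3).round(3))
c=camera("wrist");cv2.imwrite("pics/ah_w.png",c["frame"][:,:,::-1]);print(proj(c,W((-20,200,128))))
E
```

```text
time_s: 34.9
tool_pos: [0.4462, 0.4093, 0.2371]
tool_rot: [[0.14, -0.0, 0.99], [-0.99, 0.0, 0.14], [-0.0, -1.0, -0.0]]
force: [0.2, 0.8, 0.2]
width: 0.0519
[0.44619135 0.40927267 0.23707222] [ 1.39702598e-01 -9.90193508e-01 -1.86397550e-05] [-0.002  0.004 -0.427]
[320.12089797 242.29262017]
```

View pics/ah_w.png

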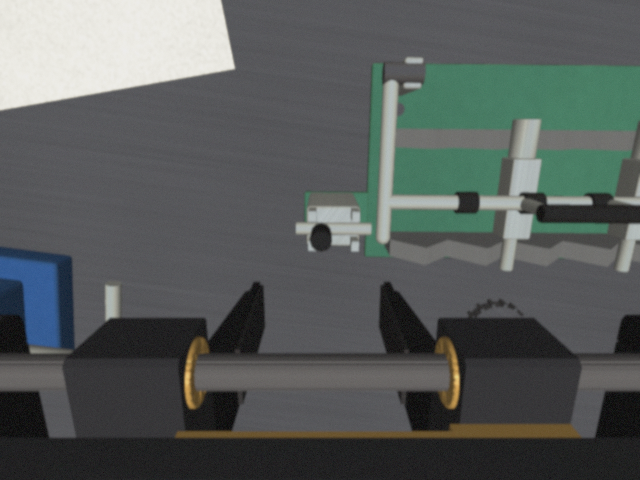

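```bash
python3 -m handwheel '[[-0.002,0.004,-0.15,0,0.1],[-0.002,0.004,-0.3,0,0.1],[-0.002,0.004,-0.427,0,0.1],[-0.002,0.004,-0.427,0,-0.4],[-0.002,0.004,-0.427,0,-1],[-0.002,0.004,-0.427,0,-1],[-0.002,0.004,-0.427,0,-1],[-0.002,0.004,-0.427,0,-1]]' 20;python3 -m handwheel '[[0,0,0,0,-1],[0,0,0,0,-1],[0.003,-0.025,0,0,-1],[0.006,-0.05,0,0,-1],[0.009,-0.075,0,0,-1],[0.012,-0.095,0,0,-1],[0.014,-0.105,0,0,-1],[0.014,-0.105,0,0,-1]]'
python3 - <<'E'
from h import *
s=get_state();d=(s["tool_pos"]-W((0,0,0)));R=np.array([[.99139,.13092],[-.13092,.99139]]);print(R@d[:2]*1000,s["force"],s["width"])
E
```

```text
time_s: 35.75
tool_pos: [0.4467, 0.4112, 0.1116]
tool_rot: [[0.136, 0.003, 0.991], [-0.991, 0.002, 0.136], [-0.001, -1.0, 0.004]]
force: [1.8, -9.0, 6.5]
width: 0.0175
time_s: 36.55
tool_pos: [0.4509, 0.3802, 0.1116]
tool_rot: [[0.135, 0.003, 0.991], [-0.991, 0.004, 0.135], [-0.004, -1.0, 0.004]]
force: [-0.8, 1.7, 7.5]
width: 0.0156
[-18.7048226  169.34025753] [-0.75295762  1.7035481   7.54473778] 0.01559635893497432
```

```bash
python3 -m handwheel '[[0.001,-0.008,0,0,-1],[0.001,-0.014,0,0,-1],[0.001,-0.014,0,0,-1]]'
python3 - <<'E'
from h import *
s=get_state();d=(s["tool_pos"]-W((0,0,0)));R=np.array([[.99139,.13092],[-.13092,.99139]]);print(R@d[:2]*1000,s["force"],s["width"])
E
```

```text
time_s: 36.85
tool_pos: [0.4509, 0.38, 0.1117]
tool_rot: [[0.135, 0.004, 0.991], [-0.991, 0.013, 0.135], [-0.012, -1.0, 0.006]]
force: [-0.2, 15.3, 1.1]
width: 0.0152
[-18.70571587 169.07257146] [-0.22896264 15.27499317  1.12964494] 0.015226512739559791
```

Against the stop at y = 169 mm. Release, rise, back away and check.

```bash
python3 -m handwheel '[[-0.001,0.012,0,0,-1],[-0.001,0.012,0,0,-0.5],[-0.001,0.012,0,0,0],[-0.001,0.012,0,0,0],[-0.001,0.012,0,0,0],[-0.001,0.012,0.15,0,0],[-0.001,0.012,0.3,0,0],[-0.001,0.012,0.4,0,0]]'
python3 -m handwheel '[[-0.1,0.1,0.05,0,0],[-0.2,0.2,0.05,0,0],[-0.2,0.2,0.05,0,0],[-0.2,0.2,0.05,0,0]]'
python3 - <<'E'
from h import *
s=get_state();print(s["tool_pos"],s["force"])
pts=[(98,148,76),(98,-148,76),(-30,148,76),(-30,-148,76),(0,42,118),(0,-42,118),(-20,170,128)]
c=camera("wrist");im=c["frame"][:,:,::-1].copy()
for q in pts: cv2.circle(im,tuple(int(i) for i in proj(c,W(q))),2,(0,0,255),-1)
cv2.imwrite("pics/ai_w.png",im)
x,y,w,h=360,150,180,140
c=camera("scene");im=cv2.resize(c["frame"][y:y+h,x:x+w,::-1],None,fx=4.2,fy=4.2,interpolation=cv2.INTER_CUBIC)
for q in pts:
    u=(proj(c,W(q))-[x,y])*4.2+1.6; cv2.circle(im,tuple(int(i) for i in u),2,(0,0,255),-1)
cv2.imwrite("pics/ai_s.png",im)
cv2.imwrite("pics/ai_full.png",c["frame"][:,:,::-1])
E
```

```text
time_s: 37.65
tool_pos: [0.4504, 0.3788, 0.2322]
tool_rot: [[0.136, 0.002, 0.991], [-0.991, 0.002, 0.136], [-0.001, -1.0, 0.003]]
force: [1.0, -0.3, 0.7]
width: 0.0474
time_s: 38.05
tool_pos: [0.3891, 0.4386, 0.2435]
tool_rot: [[0.137, -0.0, 0.991], [-0.991, -0.001, 0.137], [0.001, -1.0, -0.0]]
force: [0.3, -0.1, 0.2]
width: 0.0472
[0.38914456 0.43855124 0.2435372 ] [ 0.32916911 -0.11272027  0.16211549]
```

View pics/ai_s.png

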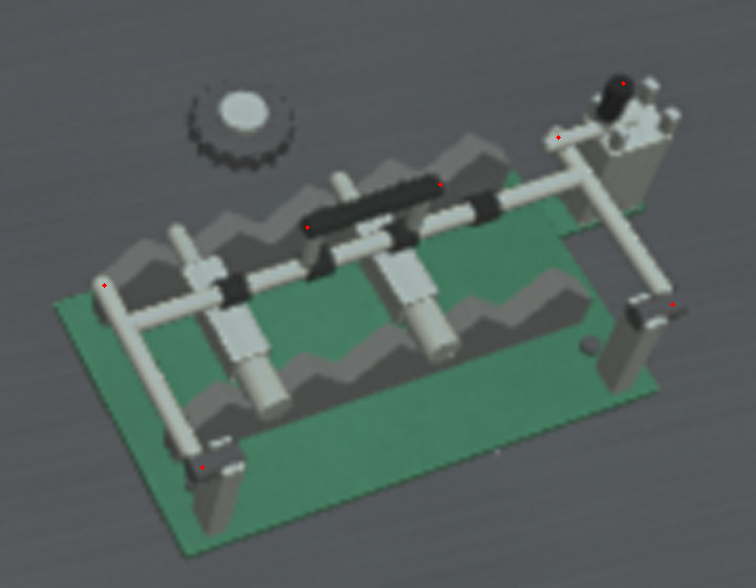

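View pics/ai_w.png

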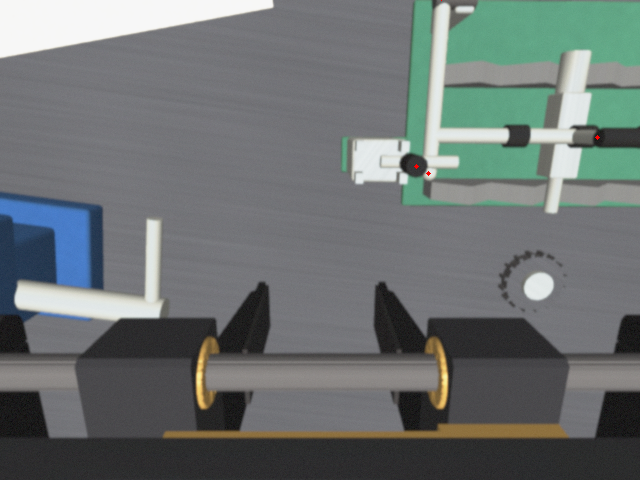

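View pics/ai_full.png

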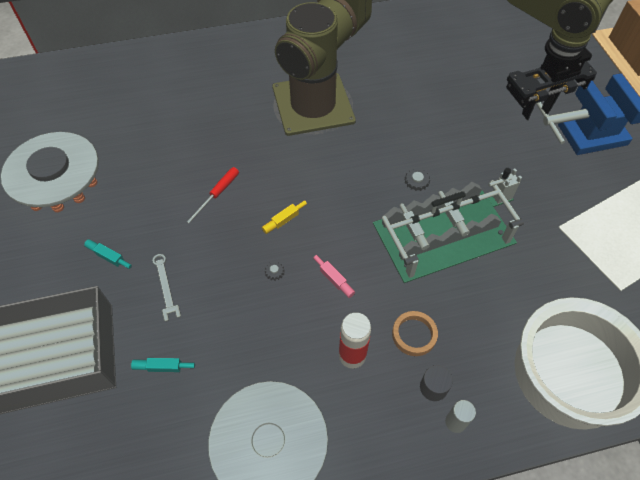

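```bash
python3 -c "
from rig import *
print(sign_off())"
```

```text
the job is handed in; nothing more can be done
None
```

I completed the job and handed it in at about 38 s; `sign_off()` reports no verdict. I drew the bolt back, lifted the frame, and laid the two grey steel shafts I found on the bench in lanes 1 and 3. Then I swung the frame down and pushed the bolt home.

**Last checks:**
- **Shafts:** in the wrist image after placing, both bodies lay within a millimetre or two of the seated outline. The later pictures show them in the same place.
- **Frame:** the grip and arm tips matched the fully-down outline in the scene image.
- **Bolt:** the knob stopped at cradle y = 169 mm, where 170 mm is fully shot, with a 15 N push against the stop.
- **Clearance:** the arm is clear of everything and the force reading is near zero. The bystanders and look-alikes were still in place in the last scene picture.

**Disagreement:** two estimates of where each shaft sat in the grip differed by about 2 mm along its length. That is well inside the 12 mm tolerance.

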